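# Level the tacking jig and load it with lifting lugs

### The job

Get the tacking jig ready for welding: set the round bullseye level on the ring marked on the jig's hinged plate and, with it standing there, turn the jig's screw knob until the plate is level. Only once the plate is level, lift every lug off its hook and stand it in a slot of its own in the plate, eye end up and fully home; the bullseye level must end up back in the middle of its rubber mat, the plate still level. Leave the other tools and things lying about the bench where they are.

Things in the scene. Friction and masses are not known exactly. Their poses are not given: they have to be found in the camera images.
- jig: tacking jig, fixed: a grey base 240 x 250 mm and 12 mm thick carrying a hinged steel plate and a tilt screw knob. Origin on the table, yaw = z rotation; x points away from the knob side (knob in front, hinge at the back), y along the row of slots. The base reaches from x = -160 to +80 mm.
- plate (a joint): tilt of the jig's steel plate (240 mm along y, 140 mm along x with a 40 mm deeper apron under the marked ring; its top is 62 mm above the table when level; a 5 mm high strip edges the apron's front and outer side), rad: 0 = level, negative = front (knob) edge low, positive = front edge high. Its hinge runs along the jig's y, 55 mm behind the jig's origin, 50 mm above the table. It starts 0.07 to 0.165 front-low and is driven only by the screw; it stays put by itself.
- screw (a joint): angle of the screw knob, rad, grows clockwise seen from above, 0 to 6.28, stays where it is left (friction 0.12 N m). 1 rad clockwise raises the plate's tilt by 0.04 rad (plate = 0.04 * screw - 0.176), so level is at 4.4.
- screw_grip (a point): grip point of the screw knob, on its vertical axis, 97 mm above the table, in front of the plate at x -120, y -85 mm of the jig. The black knob carries a bar 14 mm thick, 42 mm long, 32 mm high (from 72 to 104 mm above the table) that turns with it; the bar lies along this point's x axis. Pinch it across the bar from above and turn at most about 1.5 rad a grasp.
- mark (a point): centre of the black ring (inner diameter 54 mm) marked on the plate in front of the slots, on the plate's top face; the bullseye level stands here while levelling. The slot walls begin 53 mm behind it.
- slot0 (a point): floor centre of slot 0 of the four slots in the jig plate; x across the slot's 13.5 mm gap (for the lug's 10 mm thickness), y along its 49 mm length (for the lug's 44 mm width), z up out of the plate. Walls rise 26 mm above the floor, with flared lips up to 34 mm along both long sides. Slots 0 to 3 stand in one row along +y, 56 mm apart; all are alike, one lug each.
- slot1 (a point): floor centre of slot 1 of the four slots in the jig plate; x across the slot's 13.5 mm gap (for the lug's 10 mm thickness), y along its 49 mm length (for the lug's 44 mm width), z up out of the plate. Walls rise 26 mm above the floor, with flared lips up to 34 mm along both long sides. Slots 0 to 3 stand in one row along +y, 56 mm apart; all are alike, one lug each.
- slot2 (a point): floor centre of slot 2 of the four slots in the jig plate; x across the slot's 13.5 mm gap (for the lug's 10 mm thickness), y along its 49 mm length (for the lug's 44 mm width), z up out of the plate. Walls rise 26 mm above the floor, with flared lips up to 34 mm along both long sides. Slots 0 to 3 stand in one row along +y, 56 mm apart; all are alike, one lug each.
- slot3 (a point): floor centre of slot 3 of the four slots in the jig plate; x across the slot's 13.5 mm gap (for the lug's 10 mm thickness), y along its 49 mm length (for the lug's 44 mm width), z up out of the plate. Walls rise 26 mm above the floor, with flared lips up to 34 mm along both long sides. Slots 0 to 3 stand in one row along +y, 56 mm apart; all are alike, one lug each.
- rack: hook rack, fixed: grey foot 120 x 270 mm, a cross bar behind (60 mm behind the hooks' middle, top 156 mm above the table) from which four steel hooks (8 mm round rod, centre 150 mm above the table) point to the rack's -x, at y = -96, -32, 32 and 96 mm. Each ends 31 mm in front of the rack's origin in an upturned tip whose top is 164 mm above the table. To free a lug raise it 13 to 25 mm, then draw it at least 55 mm to the rack's -x.
- lug0: steel lifting lug: an upright flat bar 10 mm thick (x), 44 mm wide (y), 144 mm tall (z), about 0.3 kg; origin at the centre of its lower end. Through its thickness goes an oblong eye 20 mm wide, from 66 to 102 mm above the lower end; the solid head above the eye (102 to 144 mm) is where to pinch it, across the thickness. It hangs upright by the top of its eye on one hook of the rack, any of the four. There may be 2 to 4 lugs.
- lug1: steel lifting lug: an upright flat bar 10 mm thick (x), 44 mm wide (y), 144 mm tall (z), about 0.3 kg; origin at the centre of its lower end. Through its thickness goes an oblong eye 20 mm wide, from 66 to 102 mm above the lower end; the solid head above the eye (102 to 144 mm) is where to pinch it, across the thickness. It hangs upright by the top of its eye on one hook of the rack, any of the four. There may be 2 to 4 lugs.
- lug2: steel lifting lug: an upright flat bar 10 mm thick (x), 44 mm wide (y), 144 mm tall (z), about 0.3 kg; origin at the centre of its lower end. Through its thickness goes an oblong eye 20 mm wide, from 66 to 102 mm above the lower end; the solid head above the eye (102 to 144 mm) is where to pinch it, across the thickness. It hangs upright by the top of its eye on one hook of the rack, any of the four. There may be 2 to 4 lugs.
- lug3: steel lifting lug: an upright flat bar 10 mm thick (x), 44 mm wide (y), 144 mm tall (z), about 0.3 kg; origin at the centre of its lower end. Through its thickness goes an oblong eye 20 mm wide, from 66 to 102 mm above the lower end; the solid head above the eye (102 to 144 mm) is where to pinch it, across the thickness. It hangs upright by the top of its eye on one hook of the rack, any of the four. There may be 2 to 4 lugs.
- level: bullseye level: round aluminium puck 50 mm in diameter, 26 mm tall with a low green dome (32 mm in all), 0.12 kg, origin at the centre of its underside; starts on the rubber mat. It can be pinched across its diameter.
- mat: round black rubber mat, 90 mm in diameter, 3 mm thick, fixed to the table; origin at the centre of its underside. Home of the bullseye level.
- magnet: bystander: black welding magnet block 60 x 60 x 16 mm
- tube: bystander: square tube offcut 40 x 40 mm, 70 mm tall, standing
- hammer: bystander: hammer lying, 260 mm long
- brush: bystander: brush lying, 200 mm long
- mug: bystander: white mug 80 mm wide, 90 mm tall
- thermos: bystander: green flask 84 mm wide, 230 mm tall
- angle_iron: bystander: angle iron offcut 90 x 40 x 40 mm
- wrench: bystander: wrench lying, 180 mm long

How it is judged:
On the way, in this order (a step that is already met when the one before it is completed fails the run):
1. the bullseye level stands on the ring marked on the plate, released (horizontal distance between level and mark below 0.02 m and z of level in the frame of mark between -0.005 and 0.006 m and contact force between level and the fingers below 0.1 N), for 0.2 s.
2. with the bullseye level standing on the ring, the plate is level within 0.02 rad (all of step 1 and value of joint plate between -0.02 and 0.02 rad), for 0.5 s.
At the end, for the whole second after the job is handed in: the plate is level within 0.02 rad; every lug present stands in a slot, eye end up (within 0.2 rad of upright), within 6 mm of the slot floor, 6 mm across and 8 mm along the slot, at rest; the bullseye level lies flat on its mat within 25 mm of the middle, at rest (value of joint plate between -0.02 and 0.02 rad and horizontal distance between level and mat below 0.025 m and height (world z) of level below 0.008 m and angle between level's own z axis and vertical below 0.1 rad and linear speed of each of level, lug0, lug1, lug2, lug3 below 0.02 m/s and ((x of lug0 in the frame of slot0 between -0.006 and 0.006 m and y of lug0 in the frame of slot0 between -0.008 and 0.008 m and z of lug0 in the frame of slot0 below 0.006 m) or (x of lug0 in the frame of slot1 between -0.006 and 0.006 m and y of lug0 in the frame of slot1 between -0.008 and 0.008 m and z of lug0 in the frame of slot1 below 0.006 m) or (x of lug0 in the frame of slot2 between -0.006 and 0.006 m and y of lug0 in the frame of slot2 between -0.008 and 0.008 m and z of lug0 in the frame of slot2 below 0.006 m) or (x of lug0 in the frame of slot3 between -0.006 and 0.006 m and y of lug0 in the frame of slot3 between -0.008 and 0.008 m and z of lug0 in the frame of slot3 below 0.006 m)) and angle between each of lug0, lug1, lug2, lug3's own z axis and vertical below 0.2 rad and ((x of lug1 in the frame of slot0 between -0.006 and 0.006 m and y of lug1 in the frame of slot0 between -0.008 and 0.008 m and z of lug1 in the frame of slot0 below 0.006 m) or (x of lug1 in the frame of slot1 between -0.006 and 0.006 m and y of lug1 in the frame of slot1 between -0.008 and 0.008 m and z of lug1 in the frame of slot1 below 0.006 m) or (x of lug1 in the frame of slot2 between -0.006 and 0.006 m and y of lug1 in the frame of slot2 between -0.008 and 0.008 m and z of lug1 in the frame of slot2 below 0.006 m) or (x of lug1 in the frame of slot3 between -0.006 and 0.006 m and y of lug1 in the frame of slot3 between -0.008 and 0.008 m and z of lug1 in the frame of slot3 below 0.006 m)) and ((x of lug2 in the frame of slot0 between -0.006 and 0.006 m and y of lug2 in the frame of slot0 between -0.008 and 0.008 m and z of lug2 in the frame of slot0 below 0.006 m) or (x of lug2 in the frame of slot1 between -0.006 and 0.006 m and y of lug2 in the frame of slot1 between -0.008 and 0.008 m and z of lug2 in the frame of slot1 below 0.006 m) or (x of lug2 in the frame of slot2 between -0.006 and 0.006 m and y of lug2 in the frame of slot2 between -0.008 and 0.008 m and z of lug2 in the frame of slot2 below 0.006 m) or (x of lug2 in the frame of slot3 between -0.006 and 0.006 m and y of lug2 in the frame of slot3 between -0.008 and 0.008 m and z of lug2 in the frame of slot3 below 0.006 m)) and ((x of lug3 in the frame of slot0 between -0.006 and 0.006 m and y of lug3 in the frame of slot0 between -0.008 and 0.008 m and z of lug3 in the frame of slot0 below 0.006 m) or (x of lug3 in the frame of slot1 between -0.006 and 0.006 m and y of lug3 in the frame of slot1 between -0.008 and 0.008 m and z of lug3 in the frame of slot1 below 0.006 m) or (x of lug3 in the frame of slot2 between -0.006 and 0.006 m and y of lug3 in the frame of slot2 between -0.008 and 0.008 m and z of lug3 in the frame of slot2 below 0.006 m) or (x of lug3 in the frame of slot3 between -0.006 and 0.006 m and y of lug3 in the frame of slot3 between -0.008 and 0.008 m and z of lug3 in the frame of slot3 below 0.006 m))); the robot touches nothing.
It fails at once if a lug is set on the plate while the plate is more than 0.03 rad out of level ((value of joint plate below -0.03 rad or value of joint plate above 0.03 rad) and contact force between any of lug0, lug1, lug2, lug3 and jig above 0.5 N).
It fails at once if a bystander is pushed more than 40 mm (distance of any of magnet, tube, hammer, brush, mug, thermos, angle_iron, wrench from where it was at the start of the episode above 0.04 m).
Of lug0, lug1, lug2, lug3 only 2 to 4 are there at a start; the rules pass over those that are not, and their reading is None.
At some moment in a run one of level may be knocked a few centimetres aside while the robot is not near it.
It also fails if it takes over 210 s, if anything falls off the work surface, if the arm or the gripper's body presses on something with over 40 N, if the wrist force passes 120 N, or if a joint passes its speed limit or range.

### The arm

A 6-joint arm with a two-finger parallel gripper is mounted at the origin on the work surface. World frame = base frame: x ahead of the robot, y to its left, z up, the work surface at z = 0. Lengths are in m, angles in rad, forces in N, time in s.
With the tool pointing down it reaches from about 0.375 to 0.825 m from the base axis. Payload 5.5 kg.
Tool frame: the origin (TCP) lies midway between the tips of the shut fingers; the grasp point (between the pads) lies 19 mm behind it; z points along the fingers, y is the direction in which the jaws open and shut (so a half turn about z gives the same grasp; the last joint's range is limited). The gripper opens to 85 mm and grips with 20 to 120 N. Pads are 22 mm wide; open, the fingers measure 114 mm over their backs; the gripper's body (76 mm by 85 mm) begins 54 mm behind the grasp point. The pads swing forward as they close: fully open they stand 13 mm farther back than shut.
Start: joints at [-1.129, 0.314, -0.047, 1.21, 0, 1.571], TCP at [0.257, -0.542, 0.231] pointing down, gripper open.
Joint ranges: [-2.67, 2.67], [-0.69, 1.73], [-1.03, 1.25], [-2.08, 2.16], [-1.42, 1.45], [-3.14, 3.14]. Speed limits (rad/s): [2.39, 2.39, 3.01, 3.14, 3.14, 3.14].

### API

Orientations are given as [roll, pitch, yaw] about the fixed x, y, z axes, in that order (R = Rz(yaw) Ry(pitch) Rx(roll)).
In Python, from bench import ctrl, viewer gives the robot as it stands.
- The arm moves only by the tool jog_arm, never from a script. Its argument "motion" is a list of rows, each a list of 7 numbers: the shift along the tool's x, y, z in m, then the turn, a rotation vector about the tool's x, y, z in degrees, then the opening in per cent of the stroke, from 0 (shut) to 100 (fully open). In form: [[x, y, z, wx, wy, wz, grip], ...]. A call has 1 to 8 rows; each row is the pose to reach, as a shift and turn from the pose commanded when the call began, along the tool's axes at that moment; what a row does not reach only later rows make up. A row lasts 1/8 s, in which the tool goes at most 62.5 mm and 10.7 degrees, less where a joint would pass 70% of its speed; a pose out of reach is approached as far as the arm can. A call with a gripper value outside its range is refused whole. The fingers move at their own pace and stop on an object; "force" is the grip in N (left out, the last holds). Time passes only in rows, so rows that repeat a pose let the fingers close. It gives the time, the measured TCP pose, the force and the opening at its end, in the units of the state.
- ctrl.sense(): the state, without advancing time (a new reading comes with each control period).
- viewer.read_camera(name): name is "scene" or "top"; returns a dict with "pixels" (384x512x3 uint8, blue, green, red), "range_z" (384x512 float32, m along the optical axis (not along the pixel's ray), 0 where there is no reading), "fx", "fy", "cx", "cy" (pixels), "origin" and "rotation" of the camera in the world. Camera axes: x right, y down, z forward; pixel columns grow to the right and rows downward; lengths in m; the calibration is good to about 2 mm. A picture is of the moment at which its call begins.
- ctrl.sign_off(): hands the job in, once; it reports no verdict.
Trained networks look in a picture, given as the dict that the camera call returned (one of the last four; its "shot" number tells which), for a name from the list of things; names that differ only in an ending like _2 or _b are one class to them, and where a whole thing is asked for, a point or a joint stands for the part that bears it (a point fixed in the world has none). Each returns a list of dicts, best first, with "conf" (0 to 1); they miss things now and then, are a little off and sometimes report something else, mostly with a low value. They report only what shows in the picture. A call takes as long as a camera call.
- viewer.find_in(picture, target): "centre" ([column, row] in pixels, amid what is visible of it).
- viewer.cut_out(picture, target): "pixels" (384x512 bool, what is visible of it) and "centre" ([column, row] in pixels, amid what is visible of it).
- viewer.spot_point(picture, target): "centre" ([column, row] in pixels: a listed point, or the origin of a listed thing).
The state is a dict: "time": time; "joint_pos": joint angles; "qvel": joint speeds; "joint_efforts": joint torques, N m; "position": TCP position; "eef_rot": TCP orientation; "contact_force": force on the tool from outside, world axes, zero at the start; "moment": the same for the moment, N m; "opening": finger opening in m.
Only numpy, scipy, OpenCV 4.12 (cv2) and the standard library are available. Lean on these libraries where they do the work, as an engineer would, in place of code of your own. Each camera call takes 0.05 s, during which the arm holds its last target.

## Working session

There is one attempt and no reset: what is moved stays moved. The work goes in short steps, Python scripts to look and compute and a tool call to move; the robot and the scene stay as the last step left them, time stands still between calls to the robot, and variables do not carry over. Pictures are saved under pics/ and viewed, and the job is handed in when it is done.

Besides the shell and the picture viewer there is one more tool, called by a JSON object that holds its "method" and its "body". jog_arm: Moves the arm, as the interface text tells. Its arguments: {"type":"object","properties":{"motion":{"type":"array"},"force":{"type":"number"}},"required":["motion"]}

```bash
ls; mkdir -p pics
cat > h.py <<'E'
import numpy as np, cv2
from bench import ctrl, viewer
from scipy.spatial.transform import Rotation as Ro
def cam(n,name=None):
    p=viewer.read_camera(n)
    if name: cv2.imwrite('pics/%s.png'%name,p['pixels'])
    return p
def cloud(p):
    z=p['range_z'];v,u=np.mgrid[0:z.shape[0],0:z.shape[1]]
    c=np.stack([(u-p['cx'])/p['fx']*z,(v-p['cy'])/p['fy']*z,z],-1)
    return c@np.array(p['rotation']).T+np.array(p['origin'])
def at(p,uv,z):
    d=np.array(p['rotation'])@np.array([(uv[0]-p['cx'])/p['fx'],(uv[1]-p['cy'])/p['fy'],1])
    o=np.array(p['origin']);return o+d*(z-o[2])/d[2]
def proj(p,X):
    c=(np.array(X)-np.array(p['origin']))@np.array(p['rotation'])
    return np.stack([c[...,0]/c[...,2]*p['fx']+p['cx'],c[...,1]/c[...,2]*p['fy']+p['cy']],-1)
E
python3 - <<'E'
from h import *
s=ctrl.sense();print({k:np.round(v,3) for k,v in s.items()})
for n in ['scene','top']:
    p=cam(n,n+'0');print(n,p['fx'],p['cx'],p['cy'],np.round(p['origin'],3),np.round(p['rotation'],3).tolist())
    C=cloud(p)
    for t in ['level','mat','mark','screw_grip','slot0','slot1','slot2','slot3','rack','lug0','jig']:
        try:
            r=viewer.spot_point(p,t)
            print(t,[(np.round(q['centre']).tolist(),round(q['conf'],2),np.round(C[int(round(q['centre'][1])),int(round(q['centre'][0]))],3).tolist()) for q in r[:4]])
        except Exception as e: print(t,e)
E
```

```text
pics
{'time': np.float64(0.0), 'joint_pos': array([-1.129,  0.314, -0.048,  1.21 , -0.   ,  1.571]), 'qvel': array([-0.002, -0.002, -0.002, -0.002, -0.   , -0.001]), 'joint_efforts': array([-2.0000e-03, -5.3959e+01,  3.3975e+01,  1.9000e-02, -0.0000e+00,
       -0.0000e+00]), 'position': array([ 0.256, -0.542,  0.23 ]), 'eef_rot': array([-3.14 ,  0.   ,  0.442]), 'contact_force': array([-0.398, -0.805, -0.161]), 'moment': array([-0.008,  0.017, -0.006]), 'opening': np.float64(0.086)}
scene 433.8902537539063 255.7075781053466 202.18918180184716 [ 1.436 -0.925  1.063] [-2.24, 0.009, 0.766]Traceback (most recent call last):
  File "<stdin>", line 5, in <module>
  File "h.py", line 11, in cloud
    return c@np.array(p['rotation']).T+np.array(p['origin'])
           ~~~~~~~~~~~~~~~~~~~~~~~~~~~^~~~~~~~~~~~~~~~~~~~~~
ValueError: operands could not be broadcast together with shapes (384,512) (3,)
```

```bash
sed -i "s/p=viewer.read_camera(n)/p=viewer.read_camera(n);p['rotation']=Ro.from_euler('xyz',p['rotation']).as_matrix() if np.size(p['rotation'])==3 else p['rotation']/" h.py
python3 - <<'E'
from h import *
for n in ['scene','top']:
    p=viewer.read_camera(n);rp=p['rotation'];cv2.imwrite(f'pics/{n}0.png',p['pixels']);
    print(n,p['fx'],p['cx'],p['cy'],np.round(p['origin'],3),np.round(rp,3))
    q0=dict(p);q0['rotation']=Ro.from_euler('xyz',rp).as_matrix()
    C=cloud(q0)
    for t in ['level','mat','mark','screw_grip','slot0','slot1','slot2','slot3','rack','lug0','jig','thermos','mug','tube','hammer']:
        try:
            r=viewer.spot_point(p,t)
            print(t,[(np.round(q['centre']).tolist(),round(q['conf'],2),np.round(C[int(round(q['centre'][1])),int(round(q['centre'][0]))],3).tolist()) for q in r[:4]])
        except Exception as e: print(t,e)
E
```

```text
scene 433.8902537539063 255.7075781053466 202.18918180184716 [ 1.436 -0.925  1.063] [-2.24   0.009  0.766]
level [([245.0, 203.0], 0.4, [0.613, -0.132, 0.156])]
mat [([245.0, 204.0], 0.39, [0.615, -0.134, 0.154])]
mark [([299.0, 167.0], 0.7, [0.507, 0.29, 0.047])]
screw_grip [([262.0, 167.0], 0.67, [0.444, 0.131, 0.096])]
slot0 [([318.0, 170.0], 0.94, [0.597, 0.301, 0.068]), ([299.0, 178.0], 0.85, [0.589, 0.188, 0.082]), ([313.0, 174.0], 0.83, [0.597, 0.268, 0.064]), ([290.0, 189.0], 0.64, [0.592, 0.131, 0.061])]
slot1 [([318.0, 170.0], 0.94, [0.597, 0.301, 0.068]), ([299.0, 178.0], 0.85, [0.589, 0.188, 0.082]), ([313.0, 174.0], 0.83, [0.597, 0.268, 0.064]), ([290.0, 189.0], 0.64, [0.592, 0.131, 0.061])]
slot2 [([318.0, 170.0], 0.94, [0.597, 0.301, 0.068]), ([299.0, 178.0], 0.85, [0.589, 0.188, 0.082]), ([313.0, 174.0], 0.83, [0.597, 0.268, 0.064]), ([290.0, 189.0], 0.64, [0.592, 0.131, 0.061])]
slot3 [([318.0, 170.0], 0.94, [0.597, 0.301, 0.068]), ([299.0, 178.0], 0.85, [0.589, 0.188, 0.082]), ([313.0, 174.0], 0.83, [0.597, 0.268, 0.064]), ([290.0, 189.0], 0.64, [0.592, 0.131, 0.061
[... 1723 characters left out ...]
56.0, 191.0], 0.96, [0.587, 0.312, 0.053]), ([182.0, 192.0], 0.61, [0.579, 0.22, 0.063]), ([203.0, 190.0], 0.58, [0.58, 0.145, 0.095])]
rack [([309.0, 196.0], 0.8, [0.559, -0.217, 0.015]), ([181.0, 198.0], 0.72, [0.56, 0.226, 0.051]), ([253.0, 220.0], 0.19, [0.479, -0.019, 0.031])]
lug0 [([317.0, 198.0], 0.7, [0.544, -0.237, 0.079]), ([338.0, 200.0], 0.59, [0.542, -0.318, 0.014])]
jig [([180.0, 196.0], 0.95, [0.562, 0.223, 0.092])]
thermos [([410.0, 225.0], 0.74, [0.442, -0.533, 0.112])]
mug [([312.0, 144.0], 0.97, [0.746, -0.237, 0.005])]
tube [([236.0, 158.0], 0.61, [0.697, 0.034, 0.036])]
hammer [([202.0, 140.0], 0.69, [0.767, 0.154, 0.027]), ([201.0, 234.0], 0.43, [0.433, 0.153, 0.103])]
```

```bash
python3 -c "
import cv2
for n in ['scene','top']:
    i=cv2.imread(f'pics/{n}0.png');cv2.imwrite(f'pics/{n}0b.png',cv2.resize(i,(800,600),interpolation=cv2.INTER_CUBIC))"
```

```text
(no output)
```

View pics/scene0b.png

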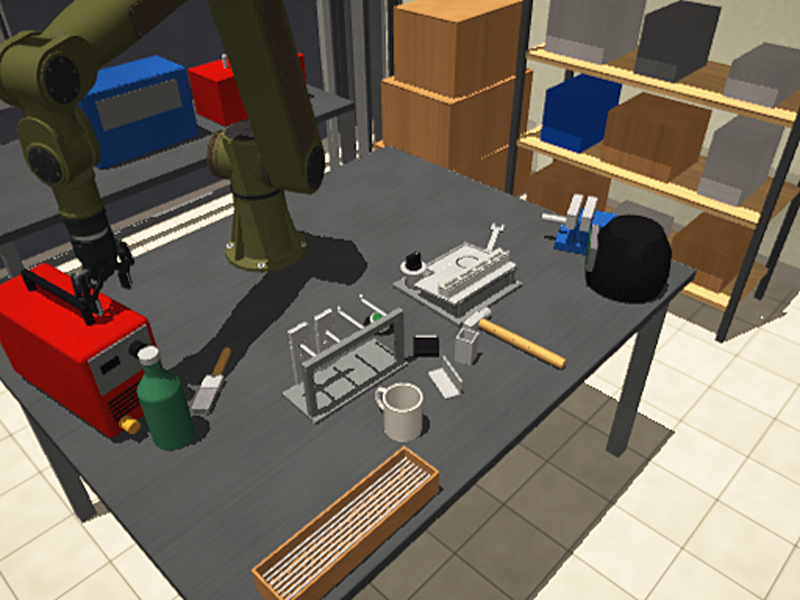

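View pics/top0b.png

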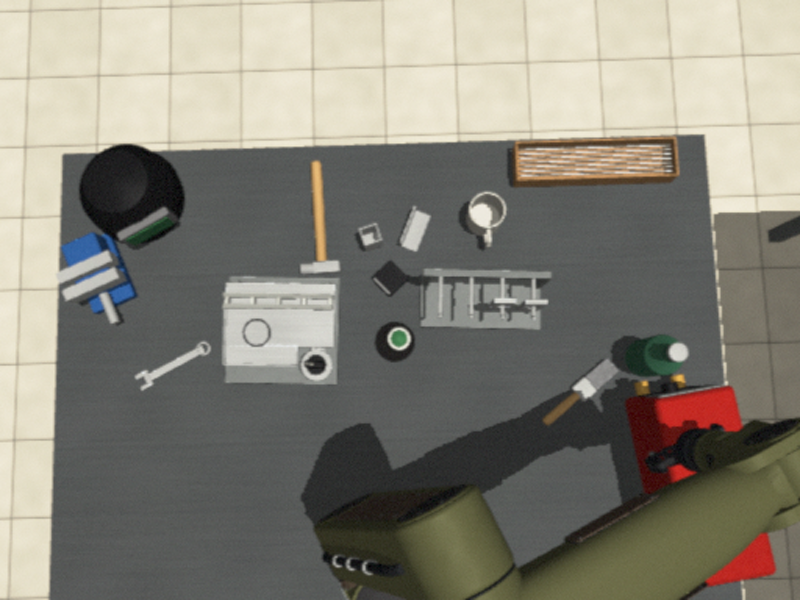

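```bash
python3 -c "
import cv2
i=cv2.imread('pics/top0.png');cv2.imwrite('pics/t1.png',cv2.resize(i[160:260,130:370],(800,333),interpolation=cv2.INTER_CUBIC))
i=cv2.imread('pics/scene0.png');cv2.imwrite('pics/s1.png',cv2.resize(i[130:280,170:360],(760,600),interpolation=cv2.INTER_CUBIC))"
```

```text
(no output)
```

View pics/t1.png

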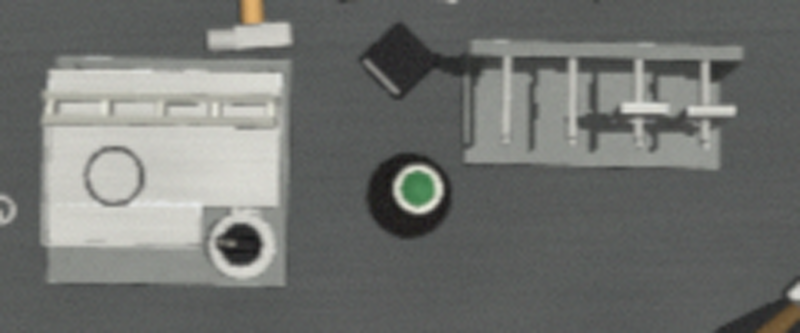

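View pics/s1.png

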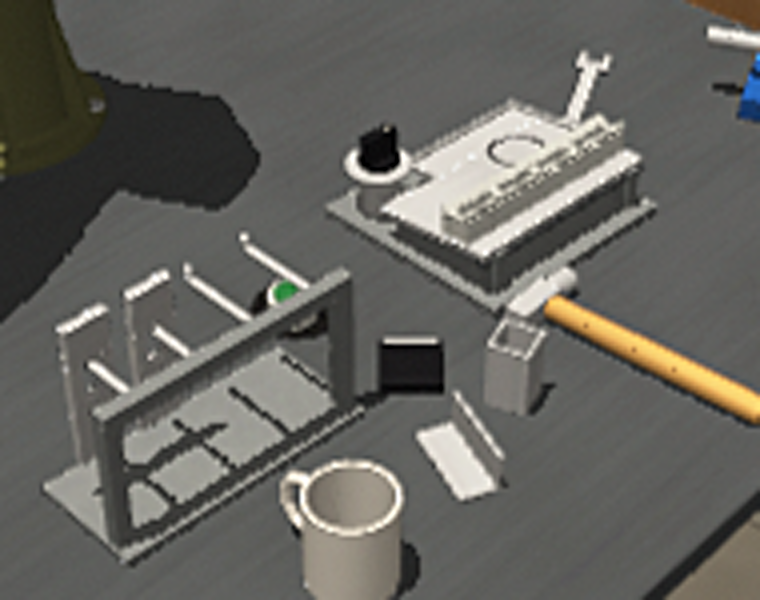

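```bash
cat > look.py <<'E'
from h import *
def mask3(p,rp,t,k=0):
    r=viewer.cut_out(p,t); 
    return [(q['conf'],q['pixels']) for q in r]
p=viewer.read_camera('top');rp=p['rotation']
q=dict(p);q['rotation']=Ro.from_euler('xyz',rp).as_matrix()
C=cloud(q)
np.save('Ct.npy',C)
for t in ['level','mat','jig','plate','screw','rack','lug0']:
    for c,m in mask3(p,rp,t)[:3]:
        P=C[m];v,u=np.nonzero(m)
        print(t,round(c,2),m.sum(),u.min(),u.max(),v.min(),v.max(),np.round(np.median(P,0),3))
        if t in('jig','rack'):
            b=P[(P[:,2]>0.006)&(P[:,2]<0.018)]
            if len(b)>50:
                r=cv2.minAreaRect((b[:,:2]*1000).astype(np.float32));print('  foot',r)
        if t=='level':
            b=P[P[:,2]>0.022];print(cv2.minEnclosingCircle((b[:,:2]*1000).astype(np.float32)),np.median(b,0))
E
python3 look.py
```

```text
level 0.66 166 249 262 210 223 [ 0.49  -0.027  0.03 ]
((436.738037109375, -30.971017837524414), 77.77569580078125) [ 0.49204871 -0.02810287  0.0307294 ]
level 0.46 861 401 440 214 241 [ 0.431 -0.552  0.152]
((389.50469970703125, -325.20977783203125), 284.91461181640625) [ 0.43110197 -0.5525732   0.15383306]
mat 0.8 307 241 265 207 231 [ 0.475 -0.006  0.002]
jig 0.72 5051 143 218 176 246 [0.517 0.23  0.05 ]
  foot ((520.5057983398438, 235.99798583984375), (264.6745910644531, 239.7810821533203), 88.37895965576172)
jig 0.6 3506 143 214 181 234 [0.535 0.241 0.053]
jig 0.47 326 256 274 134 160 [ 0.737 -0.068  0.003]
  foot ((741.3222045898438, -67.77488708496094), (43.86423873901367, 89.56322479248047), 58.91862869262695)
plate 0.67 3521 143 215 180 235 [0.535 0.241 0.053]
screw 0.58 656 193 217 104 175 [0.743 0.146 0.023]
rack 0.61 2714 269 353 172 210 [ 0.581 -0.203  0.011]
  foot ((567.59619140625, -212.42906188964844), (269.5595703125, 118.14983367919922), 85.00033569335938)
lug0 0.57 93 314 330 191 197 [ 0.546 -0.243  0.186]
```

```bash
cat > h2.py <<'E'
from h import *
def shot(n,save=None):
    p=viewer.read_camera(n)
    q=dict(p);q['rotation']=Ro.from_euler('xyz',p['rotation']).as_matrix()
    if save: cv2.imwrite(f'pics/{save}.png',p['pixels'])
    return p,q
def overlay(q,segs,crop,name,scale=5):
    x0,x1,y0,y1=crop
    im=cv2.resize(q['pixels'][y0:y1,x0:x1],None,fx=scale,fy=scale,interpolation=cv2.INTER_CUBIC)
    for s,c in segs:
        uv=(proj(q,s)-[x0,y0]+0.5)*scale
        cv2.polylines(im,[np.round(uv).astype(int)],False,c,1)
    cv2.imwrite(f'pics/{name}.png',im)
E
python3 - <<'E'
from h2 import *
p,q=shot('top');C=cloud(q)
# table noise
T=C[250:270,230:250].reshape(-1,3);print('table z',T[:,2].mean(),T[:,2].std())
p2,q2=shot('scene');C2=cloud(q2)
T=C2[210:216,340:350].reshape(-1,3)
print(T.mean(0),T[:,2].std())
# foot regions from top & scene
for nm,CC in(('top',C),('scene',C2)):
  for lab,bx,zr in(('jig',(.38,.66,.08,.38),(.008,.017)),('rack',(.48,.68,-.38,-.04),(.004,.018))):
    m=(CC[...,0]>bx[0])&(CC[...,0]<bx[1])&(CC[...,1]>bx[2])&(CC[...,1]<bx[3])&(CC[...,2]>zr[0])&(CC[...,2]<zr[1])
    P=CC[m];print(nm,lab,len(P),np.round(np.percentile(P,[1,50,99],axis=0),3).tolist(),cv2.minAreaRect((P[:,:2]*1000).astype(np.float32)))
# level
g=q['pixels'].astype(int);
for nm,qq,CC in(('top',q,C),('scene',q2,C2)):
  g=qq['pixels'].astype(int)
  m=(g[...,1]>g[...,2]+40)&(g[...,1]>g[...,0]+25)&(abs(CC[...,0]-.48)<.06)&(abs(CC[...,1]+.02)<.07)
  v,u=np.nonzero(m);print(nm,len(u),u.mean(),v.mean(),at(qq,(u.mean(),v.mean()),.033))
  m=(g.max(-1)<45)&(abs(CC[...,0]-.48)<.08)&(abs(CC[...,1]+.02)<.08)&(CC[...,2]<.02)
  v,u=np.nonzero(m);
  if len(u): c,r=cv2.minEnclosingCircle(np.stack([u,v],1).astype(np.float32));print('mat',len(u),c,r,at(qq,c,.003))
E
```

```text
table z 0.007937573837044848 0.12322384432582564
[0.80010479 0.2050177  0.01682418] 0.1361740044514052
top jig 804 [[0.398, 0.096, 0.008], [0.435, 0.226, 0.012], [0.646, 0.363, 0.017]] ((523.0941162109375, 228.42572021484375), (272.9588928222656, 296.88641357421875), 1.5772626399993896)
top rack 2051 [[0.486, -0.371, 0.004], [0.567, -0.201, 0.009], [0.673, -0.046, 0.017]] ((579.8590087890625, -210.1837921142578), (199.5316162109375, 339.1770935058594), 0.3352445065975189)
scene jig 638 [[0.399, 0.103, 0.008], [0.598, 0.151, 0.011], [0.645, 0.342, 0.016]] ((529.3095703125, 228.42950439453125), (254.2872772216797, 258.6866149902344), 87.83287811279297)
scene rack 1703 [[0.51, -0.351, 0.004], [0.579, -0.214, 0.009], [0.643, -0.049, 0.015]] ((580.2958984375, -206.69842529296875), (334.9980163574219, 191.4639892578125), 88.24034881591797)
top 68 254.98529411764707 215.97058823529412 [ 0.4925129  -0.02643239  0.033     ]
mat 233 (252.2058868408203, 218.14706420898438) 12.278935432434082 [ 0.48747102 -0.01620412  0.003     ]
scene 17 240.52941176470588 202.2941176470588 [ 0.48572965 -0.03349437  0.033     ]
mat 45 (241.5, 211.0) 10.30786418914795 [ 0.49914496 -0.04277636  0.003     ]
```

```bash
cat > go.py <<'E'
# usage: go.py x y z yawdeg  -> total shift in tool axes (mm) and turn about tool z (deg), from the measured pose assumed down
import sys
from h2 import *
s=ctrl.sense()
R=Ro.from_euler('xyz',s['eef_rot'])
print('now',np.round(s['position'],4),np.round(np.degrees(s['eef_rot']),2),'F',np.round(s['contact_force'],2),'open',round(float(s['opening']),4),'t',round(float(s['time']),2))
a=[float(v) for v in sys.argv[1:]]
for i in range(0,len(a),4):
    x,y,z,w=a[i:i+4]
    t=R.inv().apply(np.array([x,y,z])-s['position'])
    rv=np.degrees((R.inv()*Ro.from_euler('xyz',[np.pi,0,np.radians(w)])).as_rotvec())
    print(np.round(t,4),np.round(rv,2), 'rows>=',np.linalg.norm(t)/.0625,abs(rv).max()/10.7)
E
python3 go.py .36 -.3 .28 0 .4925 -.0265 .15 0 .4925 -.0265 .012 0
```

```text
now [ 0.2565 -0.5424  0.2313] [-180.     -0.     25.32] F [0.1  0.4  0.39] open 0.0852 t 2.15
[ 0.1972 -0.1749 -0.0487] [-0.   -0.   25.32] rows>= 4.288210446852489 2.3659903911132263
[ 0.4339 -0.3654  0.0813] [-0.   -0.   25.32] rows>= 9.169379763781622 2.3659903911132263
[ 0.4339 -0.3654  0.2193] [-0.   -0.   25.32] rows>= 9.731178468462845 2.3659903911132263
```

{"method": "jog_arm", "body": {"motion": [[0.045, -0.04, -0.03, 0, 0, 8, 100], [0.09, -0.08, -0.045, 0, 0, 16, 100], [0.135, -0.12, -0.045, 0, 0, 25.3, 100], [0.18, -0.16, -0.045, 0, 0, 25.3, 100], [0.225, -0.195, -0.04, 0, 0, 25.3, 100], [0.27, -0.23, -0.03, 0, 0, 25.3, 100], [0.315, -0.27, -0.02, 0, 0, 25.3, 100], [0.36, -0.305, 0, 0, 0, 25.3, 100]]}}

```text
time: 3.15
position: [0.4527, -0.111, 0.2319]
eef_rot: [3.141, -0.002, 0.0]
contact_force: [1.3, -0.6, -1.0]
opening: 0.0857
```

```bash
python3 go.py .4925 -.0265 .10 0 .4925 -.0265 .009 0
```

```text
now [ 0.4527 -0.111   0.2319] [ 1.7996e+02 -1.4000e-01  2.0000e-02] F [ 1.32 -0.56 -1.02] open 0.0857 t 3.15
[ 0.0395 -0.0846  0.1319] [ 0.04 -0.14  0.02] rows>= 2.5855608322127117 0.013233875106993594
[ 0.0392 -0.0846  0.2229] [ 0.04 -0.14  0.02] rows>= 3.8664570560051126 0.013233875106993594
```

{"method": "jog_arm", "body": {"motion": [[0.02, -0.04, 0.03, 0, 0, 0, 100], [0.041, -0.085, 0.08, 0, 0, 0, 100], [0.041, -0.086, 0.13, 0, 0, 0, 100], [0.041, -0.086, 0.18, 0, 0, 0, 100], [0.041, -0.086, 0.222, 0, 0, 0, 100], [0.041, -0.086, 0.222, 0, 0, 0, 40], [0.041, -0.086, 0.222, 0, 0, 0, 40], [0.041, -0.086, 0.222, 0, 0, 0, 40]], "force": 30}}

```text
time: 4.15
position: [0.4944, -0.0269, 0.0113]
eef_rot: [3.141, -0.003, 0.0]
contact_force: [-0.5, 0.4, -0.1]
opening: 0.0486
```

Run:
```python
from h2 import *
p,q=shot('top','t2')
p2,q2=shot('scene','s2')
a=cv2.resize(q['pixels'][150:260,130:300],(800,518),interpolation=cv2.INTER_CUBIC);cv2.imwrite('pics/t2b.png',a)
print(ctrl.sense()['opening'])
```

```text
0.049006735923144445
```

View pics/t2b.png

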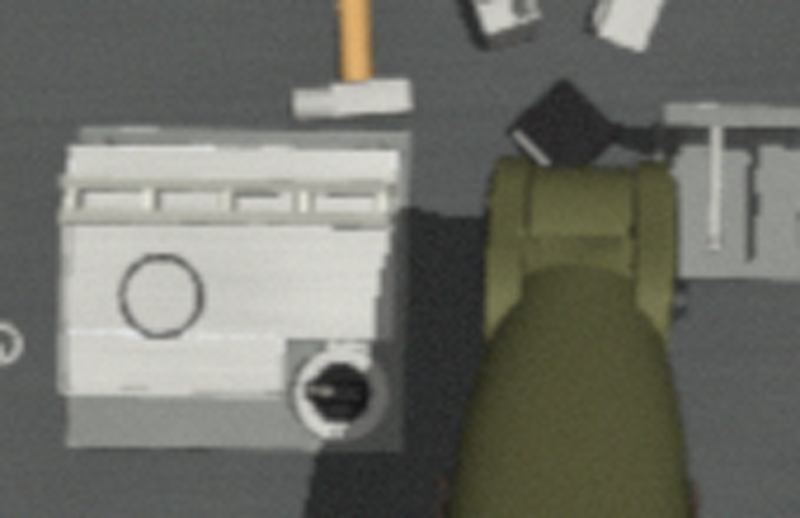

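```bash
python3 - <<'E'
from h2 import *
p,q=shot('top');C=cloud(q)
uv=(161/4.706+130-.4,296/4.706+150-.4)
for z in(.045,.05,.055):print(z,at(q,uv,z))
print(viewer.spot_point(p,'mark')[:2])
# plate plane: region pixels
m=np.zeros(C.shape[:2],bool);m[200:230,146:205]=1
P=C[m];P=P[(P[:,2]>.03)&(P[:,2]<.07)]
for i in range(5):
    A=np.c_[P[:,:2],np.ones(len(P))];k=np.linalg.lstsq(A,P[:,2],rcond=None)[0];r=P[:,2]-A@k;P=P[abs(r)<2.5*max(r.std(),.001)]
print(k,r.std(),len(P)); z=.05
for i in range(5): X=at(q,uv,z); z=k@[X[0],X[1],1]
print(X)
E
python3 go.py .51 .29 .1 0
```

```text
0.045 [0.51238966 0.28628581 0.045     ]
0.05 [0.51194073 0.28532086 0.05      ]
0.055 [0.5114918 0.2843559 0.055    ]
[{'centre': [164.8, 211.8], 'conf': 0.78}]
[ 0.10859015 -0.00488795 -0.00490213] 0.0039021638483132167 1635
[0.51200348 0.28545573 0.04930112]
now [ 0.4942 -0.0269  0.0111] [ 1.7999e+02 -1.9000e-01  1.0000e-02] F [-1.31 -0.12  7.53] open 0.0488 t 4.35
[ 0.0161 -0.3169 -0.089 ] [ 0.01 -0.19  0.01] rows>= 5.272120805666002 0.01795372877325652
```

{"method": "jog_arm", "body": {"motion": [[0, 0, -0.05, 0, 0, 0, 40], [0.002, -0.01, -0.11, 0, 0, 0, 40], [0.005, -0.06, -0.14, 0, 0, 0, 40], [0.008, -0.12, -0.15, 0, 0, 0, 40], [0.012, -0.18, -0.15, 0, 0, 0, 40], [0.015, -0.24, -0.15, 0, 0, 0, 40], [0.018, -0.29, -0.15, 0, 0, 0, 40], [0.018, -0.3125, -0.14, 0, 0, 0, 40]]}}

```text
time: 5.35
position: [0.5201, 0.0637, 0.1554]
eef_rot: [-3.088, 0.004, 0.089]
contact_force: [-0.3, -0.0, -0.5]
opening: 0.0487
```

```bash
python3 go.py .512 .2855 .08 0 .512 .2855 .059 0
python3 - <<'E'
from h2 import *
p,q=shot('scene')
cv2.imwrite('pics/s3.png',cv2.resize(q['pixels'][90:220,220:380],(738,600),interpolation=cv2.INTER_CUBIC))
E
```

```text
now [0.5201 0.0637 0.1554] [-176.96    0.2     5.12] F [-0.33 -0.04 -0.52] open 0.0487 t 5.35
[ 0.012  -0.2173  0.0871] [-3.03  0.34  5.11] rows>= 3.7510476425593273 0.4774752897236434
[ 0.0121 -0.2162  0.108 ] [-3.03  0.34  5.11] rows>= 3.872265237140906 0.4774752897236434
```

View pics/s3.png

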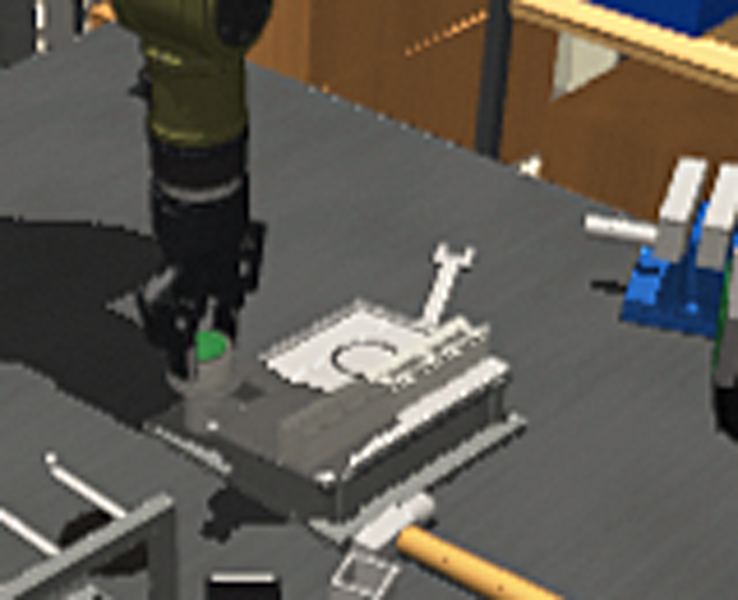

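Run:
```python
from h2 import *
s=ctrl.sense();print({k:np.round(s[k],3) for k in('joint_pos','qvel','joint_efforts','position','eef_rot')})
```

```text
{'joint_pos': array([ 0.088,  0.219, -0.351,  1.004,  0.053,  3.141]), 'qvel': array([-0.003, -0.012, -0.009,  0.008, -0.003, -0.   ]), 'joint_efforts': array([ -0.147, -48.244,  32.019,   0.614,   0.193,   0.   ]), 'position': array([0.52 , 0.064, 0.155]), 'eef_rot': array([-3.088e+00,  3.000e-03,  8.900e-02])}
```

{"method": "jog_arm", "body": {"motion": [[0, 0, 0, 0, 0, 0, 40]]}}

```text
time: 5.52
position: [0.5198, 0.0636, 0.1558]
eef_rot: [-3.088, 0.003, 0.089]
contact_force: [-0.3, -1.7, -0.8]
opening: 0.0492
```

Run:
```python
from h2 import *
s=ctrl.sense();print({k:np.round(s[k],3) for k in('joint_pos','qvel','joint_efforts','position','eef_rot')})
```

```text
{'joint_pos': array([ 0.088,  0.218, -0.351,  1.005,  0.053,  3.141]), 'qvel': array([ 0.001, -0.009, -0.002,  0.004, -0.001, -0.001]), 'joint_efforts': array([  0.087, -46.164,  32.435,  -0.049,   0.248,   0.   ]), 'position': array([0.52 , 0.064, 0.156]), 'eef_rot': array([-3.088e+00,  3.000e-03,  8.900e-02])}
```

```bash
python3 go.py .512 .2 .16 45 .512 .2855 .14 45
```

```text
now [0.5198 0.0636 0.1558] [-176.95    0.19    5.11] F [-0.32 -1.66 -0.76] open 0.0492 t 5.53
[ 0.0044 -0.1366  0.003 ] [ -2.99  -0.88 -39.89] rows>= 2.186747249633688 3.7276758805275314
[ 0.0121 -0.2205  0.0275] [ -2.99  -0.88 -39.89] rows>= 3.5612900698751653 3.7276758805275314
```

{"method": "jog_arm", "body": {"motion": [[0, -0.02, -0.01, -0.75, -0.2, -10, 40], [0.002, -0.06, -0.01, -1.5, -0.4, -20, 40], [0.003, -0.1, -0.005, -2.2, -0.6, -30, 40], [0.004, -0.137, 0.003, -3, -0.9, -39.9, 40], [0.008, -0.18, 0.01, -3, -0.9, -39.9, 40], [0.0121, -0.2205, 0.0275, -3, -0.9, -39.9, 40], [0.0121, -0.2205, 0.0275, -3, -0.9, -39.9, 40]]}}

```text
time: 6.4
position: [0.5112, 0.2876, 0.1393]
eef_rot: [-3.141, 0.001, 0.789]
contact_force: [0.3, -1.1, -1.0]
opening: 0.0488
```

```bash
python3 go.py .512 .2855 .08 45 .512 .2855 .059 45
python3 - <<'E'
from h2 import *
p,q=shot('scene')
cv2.imwrite('pics/s4.png',cv2.resize(q['pixels'][90:220,220:380],(738,600),interpolation=cv2.INTER_CUBIC))
E
```

```text
now [0.5112 0.2876 0.1393] [-1.7998e+02  5.0000e-02  4.5220e+01] F [ 0.29 -1.08 -1.02] open 0.0488 t 6.4
[-0.0009  0.0021  0.0593] [-0.02  0.05  0.22] rows>= 0.9488982641823215 0.020875049083440456
[-0.0009  0.0021  0.0803] [-0.02  0.05  0.22] rows>= 1.2847150308093398 0.020875049083440456
```

View pics/s4.png

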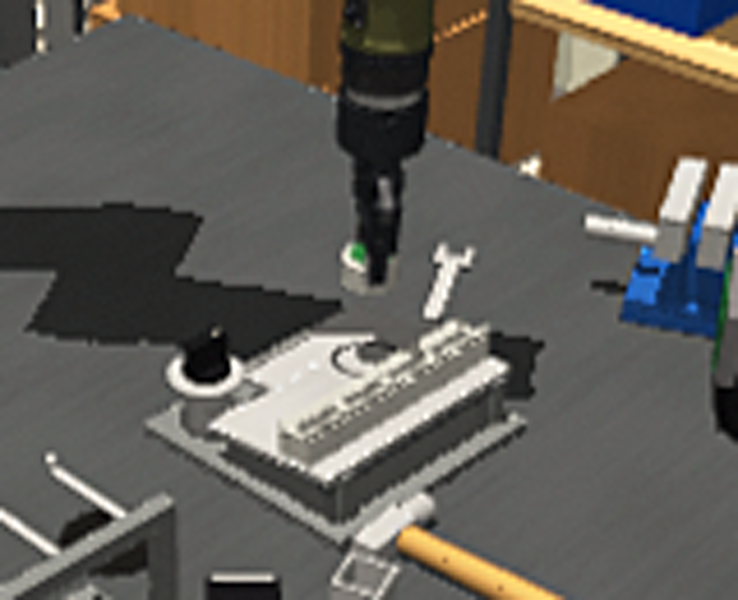

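Level held over the ring. Lower to just above contact and see the force.

{"method": "jog_arm", "body": {"motion": [[0, 0.002, 0.05, 0, 0, 0, 40], [0, 0.002, 0.07, 0, 0, 0, 40], [0, 0.002, 0.077, 0, 0, 0, 40], [0, 0.002, 0.08, 0, 0, 0, 40], [0, 0.002, 0.08, 0, 0, 0, 40]]}}

```text
time: 7.08
position: [0.5145, 0.2843, 0.0616]
eef_rot: [3.14, -0.002, 0.786]
contact_force: [0.1, -0.4, -0.7]
opening: 0.0487
```

{"method": "jog_arm", "body": {"motion": [[0, 0, 0.003, 0, 0, 0, 40], [0, 0, 0.003, 0, 0, 0, 40]]}}

```text
time: 7.32
position: [0.5145, 0.2849, 0.0599]
eef_rot: [3.14, -0.003, 0.786]
contact_force: [-4.3, -1.3, 10.5]
opening: 0.0482
```

Contact. Release and rise.

{"method": "jog_arm", "body": {"motion": [[0, 0, 0, 0, 0, 0, 85], [0, 0, 0, 0, 0, 0, 85], [0, 0, 0, 0, 0, 0, 85], [0, 0, -0.04, 0, 0, 0, 85], [0, 0, -0.09, 0, 0, 0, 85], [0, 0, -0.12, 0, 0, 0, 85], [-0.05, 0.05, -0.12, 0, 0, 0, 85], [-0.1, 0.1, -0.12, 0, 0, 0, 85]]}}

```text
time: 8.32
position: [0.514, 0.1586, 0.178]
eef_rot: [3.14, -0.002, 0.788]
contact_force: [0.6, -0.5, 0.5]
opening: 0.0725
```

```bash
python3 - <<'E'
from h2 import *
p,q=shot('top');
cv2.imwrite('pics/t5.png',cv2.resize(q['pixels'][165:255,130:250],(800,600),interpolation=cv2.INTER_CUBIC))
E
python3 go.py .44 .15 .2 90
```

```text
now [0.5129 0.1511 0.1776] [179.74   0.22  44.81] F [-1.59 -5.1  -0.66] open 0.0726 t 8.38
[-0.0526 -0.0505 -0.0224] [  0.16   0.31 -45.19] rows>= 1.2206744828190743 4.223040521089736
```

View pics/t5.png

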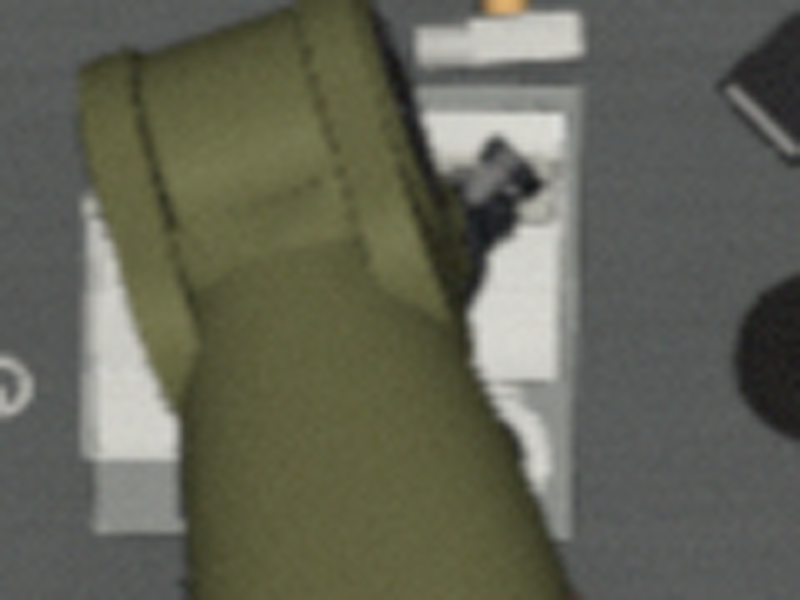

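{"method": "jog_arm", "body": {"motion": [[-0.045, 0.025, -0.02, 0, 0, -10, 85], [-0.09, 0.05, -0.03, 0, 0, -20, 85], [-0.14, 0.075, -0.03, 0, 0, -30, 85], [-0.186, 0.097, -0.03, 0, 0, -40, 85], [-0.186, 0.097, -0.03, 0, 0, -45, 85]]}}

```text
time: 9.0
position: [0.4497, -0.0433, 0.2076]
eef_rot: [3.141, 0.001, 1.571]
contact_force: [0.4, -0.0, 0.1]
opening: 0.0725
```

```bash
python3 - <<'E'
from h2 import *
p,q=shot('top','t6raw');np.save('t6C.npy',cloud(q));
cv2.imwrite('pics/t6.png',cv2.resize(q['pixels'][165:255,130:250],(800,600),interpolation=cv2.INTER_CUBIC))
p,q=shot('scene');
cv2.imwrite('pics/s6.png',cv2.resize(q['pixels'][120:220,230:360],(780,600),interpolation=cv2.INTER_CUBIC))
E
python3 go.py .44 .15 .2 90
```

```text
now [ 0.4506 -0.0416  0.2076] [179.95   0.    89.93] F [-0.32  0.88 -1.32] open 0.0726 t 9.1
[ 0.1916 -0.0109  0.0076] [ 0.05  0.   -0.07] rows>= 3.0722812296760478 0.006932106847943147
```

View pics/t6.png

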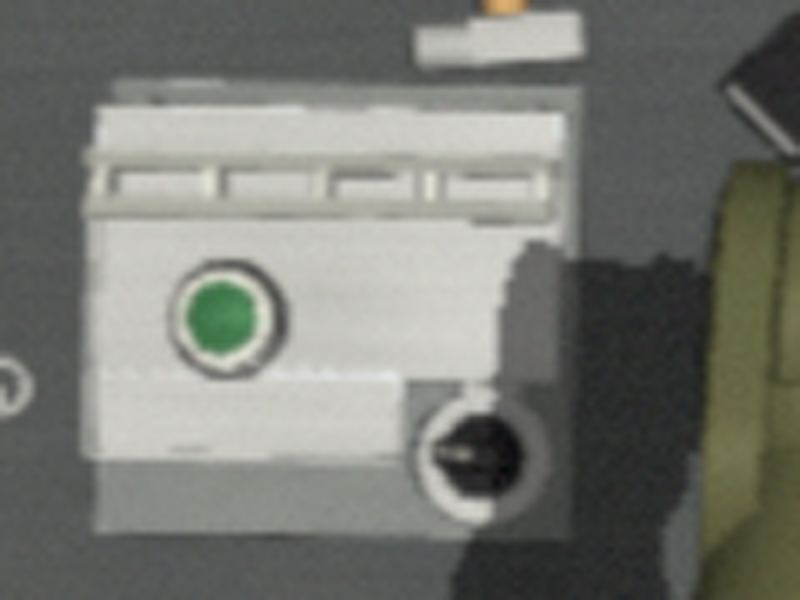

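View pics/s6.png

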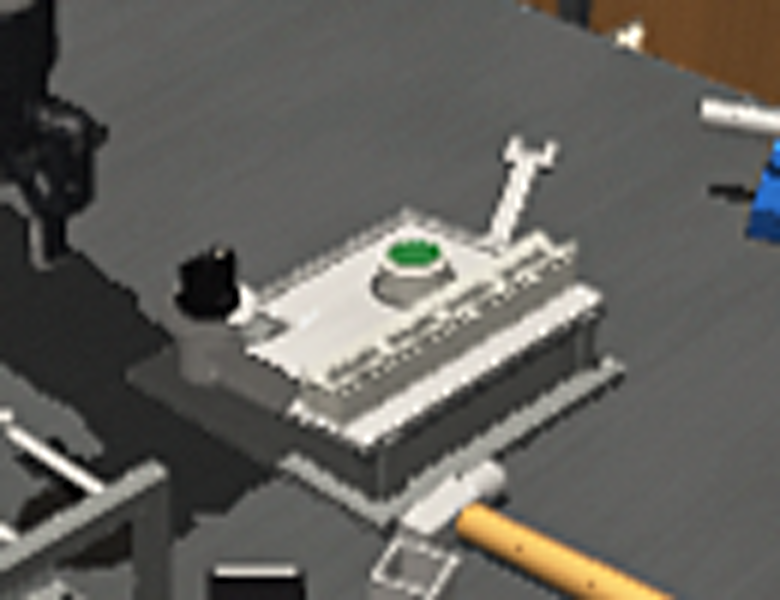

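Run:
```python
from h2 import *
p,q=shot('top');C=cloud(q);p2,q2=shot('scene');C2=cloud(q2)
for CC in(C,C2):
    m=(abs(CC[...,0]-.44)<.05)&(abs(CC[...,1]-.15)<.05)&(CC[...,2]>.088)&(CC[...,2]<.112)
    P=CC[m];v,u=np.nonzero(m);print(len(P),np.round(P.mean(0),4),cv2.minAreaRect((P[:,:2]*1000).astype(np.float32)))
    d=P[:,:2]-P[:,:2].mean(0);w,V=np.linalg.eigh(np.cov(d.T));print(np.sqrt(w),np.degrees(np.arctan2(V[1,1],V[0,1])))
print(at(q,(480/6.667+130-.4,457/6.667+165-.4),.08))
for pp,qq in((p,q),(p2,q2)):
    for r in viewer.spot_point(pp,'screw_grip')[:2]: print(r['conf'],r['centre'],at(qq,r['centre'],.097))
im=q['pixels'][220:248,188:216];cv2.imwrite('pics/k7.png',cv2.resize(im,(560,560),interpolation=cv2.INTER_CUBIC))
np.set_printoptions(linewidth=200)
print((C[226:242,192:212,2]*1000).round().astype(int))
```

```text
56 [0.4362 0.15   0.1013] ((436.00140380859375, 151.70916748046875), (41.800418853759766, 13.590980529785156), 88.24161529541016)
[0.00422486 0.01175898] 82.98684393971108
42 [0.44   0.1463 0.0992] ((440.05242919921875, 148.7821807861328), (46.965354919433594, 17.047269821166992), 80.82616424560547)
[0.00463016 0.012511  ] 83.64909986115727
[0.43642505 0.15318707 0.08      ]
0.58 [338.0, 197.5] [ 0.54131791 -0.30514049  0.097     ]
0.57 [201.1, 235.0] [0.42957562 0.15292038 0.097     ]
0.55 [263.3, 165.2] [0.44031918 0.14237237 0.097     ]
[[  12   12    4   18   67   67   66   59   67   70   69   67   59   65   64   62   61   64   18   10]
 [  11   12   13   71   67   69   62   68   65   77   72   76   67   60   68   62   63   64   61   16]
 [  12   10   16   75   72   72   60   71   80   67   78   71   71   74   79   68   61   72   63   61]
 [  -7    8   63   65   66   65   70   70   74   74   71   75   67   73   75   72   68   71   61   59]
 [   7   19   70   70   58   70   76   78   71   76   73   77   72   76   72   74   69   70   65   61]
 [  16   68   60   69   99  102  104  1
[... 394 characters left out ...]
   65   76   75   80   91   90  106  103  106  106  103   98   78   68 1745   67]
 [  17   63   65   63   70   83   74   72   73   68   68   75   65   80   70   69   72   69   71   73]
 [  15    9   60   65   67   66   70   82   66   76   76   73   79   75   73   71   73   63   71   61]
 [  12    8   66   67   66   63   66   79   77   75   70   74   76   70   65   61   62   65   67   65]
 [  21    7   18   69   60   66   69   70   68   73   74   76   80   72   58   71   62   63   69   18]
 [   6    8    7   12   65   66   67   66   62   64   70   69   62   53   66   72   67   63   14   20]
 [  12   10   13   14    9   66   64   68   66   65   66   66   66   70   63   68   68    6    9    6]]
```

View pics/k7.png

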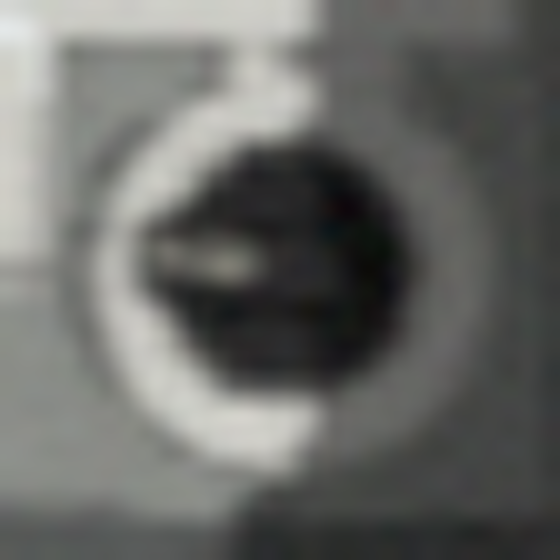

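{"method": "jog_arm", "body": {"motion": [[0.03, 0, 0, 0, 0, -10.6, 60], [0.06, 0, 0, 0, 0, -21.2, 60], [0.09, 0, 0, 0, 0, -31.8, 60], [0.12, -0.005, 0, 0, 0, -42.4, 60], [0.15, -0.01, 0, 0, 0, -53, 60], [0.18, -0.014, 0, 0, 0, -63.6, 60], [0.192, -0.014, 0.02, 0, 0, -74.2, 60], [0.192, -0.014, 0.03, 0, 0, -85, 60]]}}

```text
time: 10.3
position: [0.4362, 0.1529, 0.1766]
eef_rot: [-3.141, -0.0, 3.063]
contact_force: [-0.3, 0.3, 0.9]
opening: 0.0511
```

{"method": "jog_arm", "body": {"motion": [[0, 0, 0, 0, 0, -10.6, 60], [0, 0, 0, 0, 0, -21.2, 60], [0, 0, 0, 0, 0, -31.8, 60], [0, 0, 0, 0, 0, -42.4, 60], [0, 0, 0, 0, 0, -53, 60], [0, 0, 0, 0, 0, -63.6, 60], [0, 0, 0, 0, 0, -74.2, 60], [0, 0, 0, 0, 0, -84.8, 60]]}}

```text
time: 11.3
position: [0.4366, 0.152, 0.1774]
eef_rot: [-3.141, -0.0, -1.742]
contact_force: [0.2, 0.3, 0.0]
opening: 0.0515
```

```bash
python3 go.py .437 .15 .081 264
```

```text
now [0.4366 0.152  0.1774] [-1.7997e+02 -1.0000e-02 -9.9840e+01] F [0.23 0.27 0.01] open 0.0515 t 11.3
[ 0.0019 -0.0007  0.0964] [-0.03 -0.01 -3.84] rows>= 1.5426068520067555 0.35841140610626576
```

{"method": "jog_arm", "body": {"motion": [[0.002, 0, 0.03, 0, 0, -3.8, 60], [0.002, 0, 0.06, 0, 0, -3.8, 60], [0.002, 0, 0.085, 0, 0, -3.8, 60], [0.002, 0, 0.0965, 0, 0, -3.8, 60], [0.002, 0, 0.0965, 0, 0, -3.8, 60], [0.002, 0, 0.0965, 0, 0, -3.8, 0], [0.002, 0, 0.0965, 0, 0, -3.8, 0], [0.002, 0, 0.0965, 0, 0, -3.8, 0]], "force": 40}}

```text
time: 12.3
position: [0.4366, 0.1496, 0.0821]
eef_rot: [-3.14, 0.001, -1.682]
contact_force: [-2.5, -0.1, 6.2]
opening: 0.0131
```

{"method": "jog_arm", "body": {"motion": [[0, 0, 0, 0, 0, 10, 0], [0, 0, 0, 0, 0, 20, 0], [0, 0, 0, 0, 0, 30, 0], [0, 0, 0, 0, 0, 40, 0], [0, 0, 0, 0, 0, 50, 0], [0, 0, 0, 0, 0, 60, 0], [0, 0, 0, 0, 0, 70, 0], [0, 0, 0, 0, 0, 78, 0]]}}

```text
time: 13.3
position: [0.4335, 0.1525, 0.0821]
eef_rot: [3.133, -0.004, -3.047]
contact_force: [-12.2, 11.5, 13.6]
opening: 0.013
```

{"method": "jog_arm", "body": {"motion": [[0, 0, 0, 0, 0, 0, 0], [0, 0, 0, 0, 0, 0, 60], [0, 0, 0, 0, 0, 0, 60], [0, 0, -0.04, 0, 0, 0, 60], [0, 0, -0.06, 0, 0, -10, 60]]}}

```text
time: 13.92
position: [0.4375, 0.1492, 0.1428]
eef_rot: [-3.141, 0.003, -2.866]
contact_force: [0.2, -0.4, -0.5]
opening: 0.0509
```

```bash
cat > knob.py <<'E'
from h2 import *
p2,q2=shot('scene','knob_s');C2=cloud(q2)
p,q=shot('top','knob_t');C=cloud(q)
for CC in(C,C2):
    m=(abs(CC[...,0]-.44)<.05)&(abs(CC[...,1]-.15)<.05)&(CC[...,2]>.09)&(CC[...,2]<.111)
    P=CC[m]
    if len(P)<10: print('few');continue
    d=P[:,:2]-P[:,:2].mean(0);w,V=np.linalg.eigh(np.cov(d.T));print(len(P),np.round(P.mean(0),4),np.sqrt(w),np.degrees(np.arctan2(V[1,1],V[0,1])))
cv2.imwrite('pics/t8.png',cv2.resize(q['pixels'][165:255,130:250],(800,600),interpolation=cv2.INTER_CUBIC))
cv2.imwrite('pics/s8.png',cv2.resize(q2['pixels'][120:220,230:360],(780,600),interpolation=cv2.INTER_CUBIC))
E
python3 knob.py;python3 go.py .437 .15 .081 186
```

```text
few
40 [0.4398 0.1476 0.0987] [0.00468708 0.01285857] -177.96107050286025
now [0.4386 0.1496 0.1434] [-179.98    0.31 -164.4 ] F [ 0.81  0.32 -0.56] open 0.0509 t 14.03
[0.0017 0.0008 0.0624] [0.01 0.31 9.6 ] rows>= 0.9981204657261787 0.8976283512715719
```

View pics/s8.png

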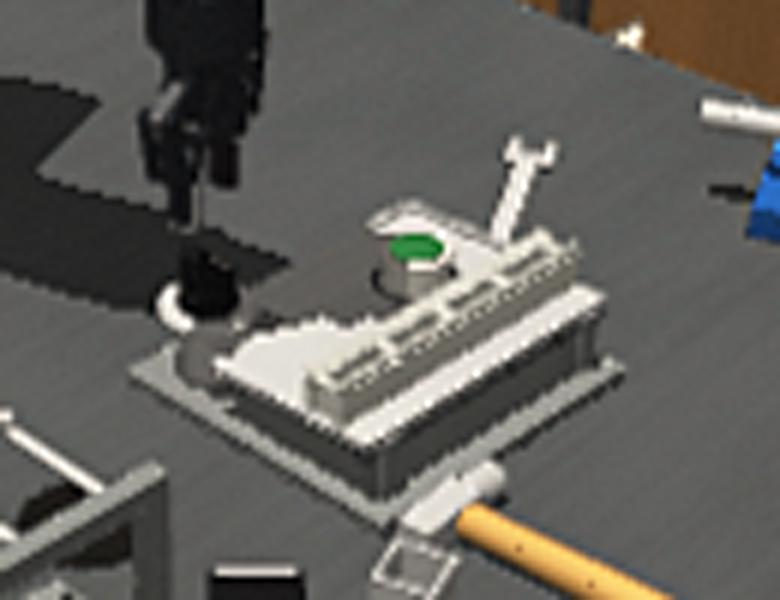

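{"method": "jog_arm", "body": {"motion": [[0.003, -0.002, 0.03, 0, 0, 10, 60], [0.003, -0.002, 0.0625, 0, 0, 10, 60], [0.003, -0.002, 0.0625, 0, 0, 10, 60], [0.003, -0.002, 0.0625, 0, 0, 10, 0], [0.003, -0.002, 0.0625, 0, 0, 10, 0], [0.003, -0.002, 0.0625, 0, 0, 10, 0]]}}

```text
time: 14.78
position: [0.4344, 0.1525, 0.0801]
eef_rot: [3.128, 0.002, -3.042]
contact_force: [-3.9, 19.6, -1.1]
opening: 0.0135
```

{"method": "jog_arm", "body": {"motion": [[0, 0, 0, 0, 0, 10, 0], [0, 0, 0, 0, 0, 20, 0], [0, 0, 0, 0, 0, 30, 0], [0, 0, 0, 0, 0, 40, 0], [0, 0, 0, 0, 0, 50, 0], [0, 0, 0, 0, 0, 60, 0], [0, 0, 0, 0, 0, 70, 0], [0, 0, 0, 0, 0, 76, 0]]}}

```text
time: 15.78
position: [0.4359, 0.1552, 0.0802]
eef_rot: [3.133, -0.017, 1.913]
contact_force: [2.1, 28.8, -10.9]
opening: 0.0134
```

{"method": "jog_arm", "body": {"motion": [[0, 0, 0, 0, 0, 0, 0], [0, 0, 0, 0, 0, 0, 60], [0, 0, 0, 0, 0, 0, 60], [0, 0, -0.04, 0, 0, 0, 60], [0, 0, -0.09, 0, 0, 0, 60]]}}

```text
time: 16.4
position: [0.4331, 0.1456, 0.1691]
eef_rot: [-3.14, 0.001, 1.912]
contact_force: [0.5, 0.8, 0.8]
opening: 0.0511
```

```bash
python3 knob.py;python3 go.py .42 -.02 .2 90
```

```text
few
36 [0.4397 0.1479 0.0992] [0.00448445 0.01343924] 106.6664906677203
now [0.4376 0.1471 0.1739] [1.7946e+02 6.0000e-02 1.0952e+02] F [ 0.33  0.99 -0.44] open 0.0512 t 16.5
[-0.1517 -0.0722 -0.0266] [ 0.54 -0.03 19.53] rows>= 2.7208853189817606 1.8247704570833365
```

View pics/s8.png

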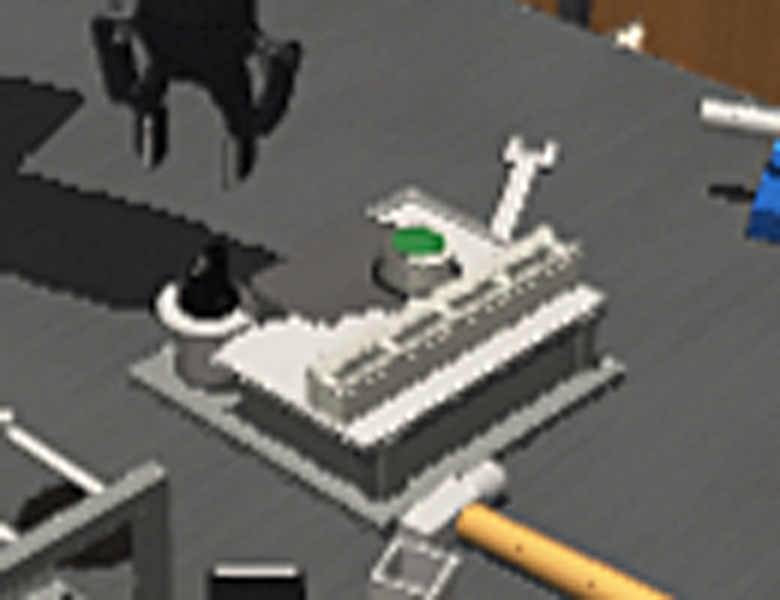

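{"method": "jog_arm", "body": {"motion": [[-0.05, -0.02, -0.02, 0, 0, 10, 85], [-0.1, -0.045, -0.026, 0, 0, 19.5, 85], [-0.152, -0.072, -0.026, 0, 0, 19.5, 85], [-0.2, -0.09, -0.026, 0, 0, 19.5, 85], [-0.2, -0.09, -0.026, 0, 0, 19.5, 85]]}}

```text
time: 17.12
position: [0.4158, -0.0753, 0.1946]
eef_rot: [3.141, 0.001, 1.565]
contact_force: [-0.4, 0.8, 0.7]
opening: 0.0727
```

```bash
cat > plate.py <<'E'
from h2 import *
Cs=[]
for i in range(4):
    p,q=shot('top');Cs.append(cloud(q)[...,:])
    p2,q2=shot('scene');Cs.append(cloud(q2))
cv2.imwrite('pics/t9.png',cv2.resize(q['pixels'][165:255,130:250],(800,600),interpolation=cv2.INTER_CUBIC))
import pickle;pickle.dump((q,q2,Cs),open('plate.pkl','wb'))
for k in(0,1):
    P=np.concatenate([c.reshape(-1,3) for c in Cs[k::2]])
    m=(P[:,2]>.05)&(P[:,2]<.074)&(P[:,0]>.45)&(P[:,0]<.545)&(P[:,1]>.19 if 1 else 0)&(P[:,1]<.34)&(np.hypot(P[:,0]-.512,P[:,1]-.286)>.04)
    P=P[m]
    for i in range(6):
        A=np.c_[P[:,0]-.5,P[:,1]-.25,np.ones(len(P))];f=np.linalg.lstsq(A,P[:,2],rcond=None)[0];r=P[:,2]-A@f;P=P[abs(r)<2.5*r.std()]
    print(k,len(P),f,r.std())
g=q['pixels'].astype(int);m=(g[...,1]>g[...,2]+40)&(g[...,1]>g[...,0]+25);m[:,:130]=0;m[:165]=0;m[255:]=0;m[:,250:]=0
v,u=np.nonzero(m);print('level',at(q,(u.mean(),v.mean()),.093),len(u))
E
python3 plate.py; python3 go.py
```

```text
0 3127 [0.004867   0.00068726 0.06074487] 0.003734288930205307
1 954 [0.00501137 0.00088758 0.06088077] 0.0023501896503072806
level [0.51367399 0.28231303 0.093     ] 71
now [ 0.4163 -0.0711  0.1945] [179.97  -0.    90.2 ] F [-0.31  0.39  0.01] open 0.0726 t 17.52
```

View pics/t9.png

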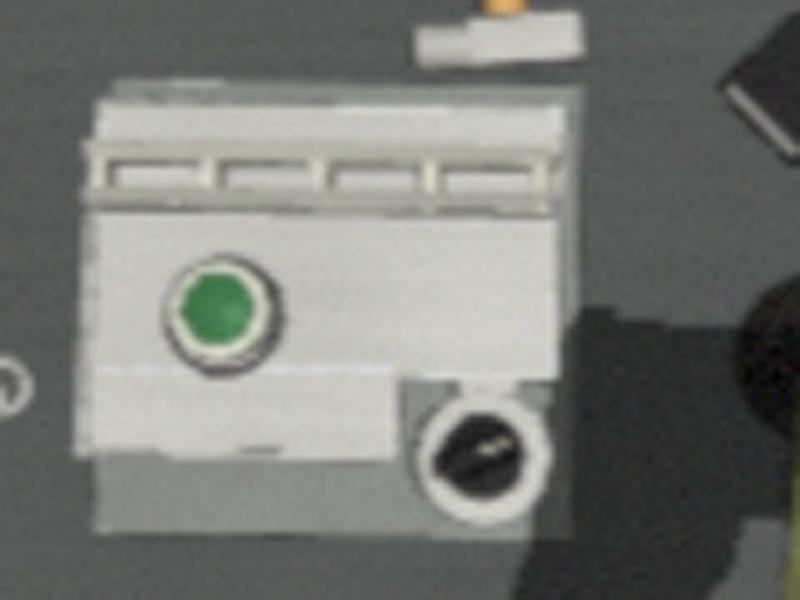

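{"method": "jog_arm", "body": {"motion": [[0.05, 0.012, 0, 0, 0, 7, 85], [0.1, 0.025, 0, 0, 0, 14, 85], [0.15, 0.04, 0, 0, 0, 21, 85], [0.2, 0.055, 0, 0, 0, 28, 85], [0.25, 0.07, 0, 0, 0, 35, 85], [0.3, 0.085, 0, 0, 0, 42, 85], [0.3534, 0.0975, 0, 0, 0, 45, 85], [0.3534, 0.0975, 0.05, 0, 0, 45, 85]]}}

```text
time: 18.52
position: [0.517, 0.288, 0.1475]
eef_rot: [3.139, -0.01, 0.792]
contact_force: [0.0, -0.6, -1.4]
opening: 0.0727
```

```bash
python3 go.py .5137 .2823 .070 45;  python3 - <<'E'
from h2 import *
p,q=shot('top','t10');
g=q['pixels'].astype(int);C=cloud(q)
cv2.imwrite('pics/t10b.png',cv2.resize(q['pixels'][165:255,220:370],(800,480),interpolation=cv2.INTER_CUBIC))
m=((g.max(-1)<42)).astype(np.uint8);m[:200]=0;m[245:]=0;m[:,:230]=0;m[:,275:]=0
n,l,st,ce=cv2.connectedComponentsWithStats(m)
for i in range(1,n):
    if st[i,4]>50: print(st[i],ce[i],at(q,ce[i],.003))
print(viewer.spot_point(p,'mat')[:2])
E
```

```text
now [0.517  0.288  0.1475] [179.85  -0.59  45.38] F [ 0.04 -0.56 -1.38] open 0.0727 t 18.52
[-0.0072  0.0015  0.0774] [ 0.15 -0.59  0.38] rows>= 1.2438035799691514 0.055379800151743215
[241 206  24  25 449] [252.23385301 218.19599109] [ 0.48729651 -0.01629763  0.003     ]
[{'centre': [254.3, 216.9], 'conf': 0.96}]
```

View pics/t10b.png

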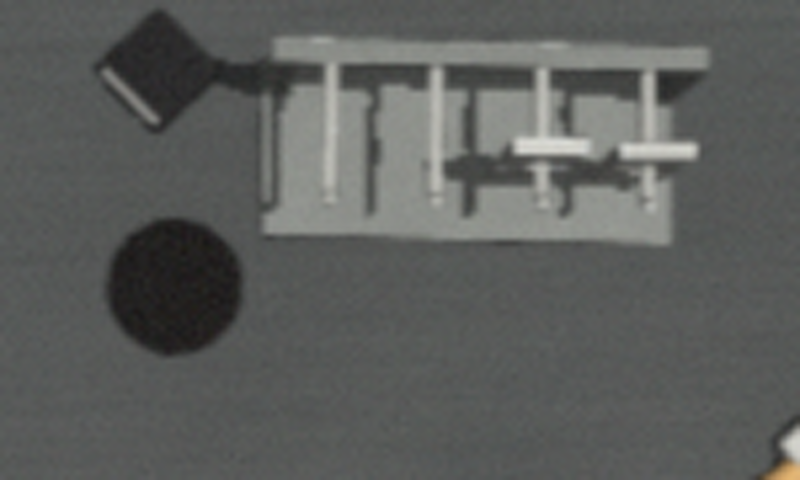

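{"method": "jog_arm", "body": {"motion": [[0, 0, 0.03, 0, 0, 0, 85], [0, 0, 0.06, 0, 0, 0, 85], [0, 0, 0.073, 0, 0, 0, 85], [0, 0, 0.073, 0, 0, 0, 85], [0, 0, 0.073, 0, 0, 0, 40], [0, 0, 0.073, 0, 0, 0, 40], [0, 0, 0.073, 0, 0, 0, 40]], "force": 30}}

```text
time: 19.5
position: [0.5143, 0.2819, 0.0734]
eef_rot: [3.14, -0.003, 0.787]
contact_force: [-1.0, 0.0, 6.3]
opening: 0.0489
```

{"method": "jog_arm", "body": {"motion": [[0, 0, -0.03, 0, 0, 0, 40], [0, 0, -0.08, 0, 0, 0, 40], [-0.02, 0.02, -0.1, 0, 0, 0, 40], [-0.06, 0.05, -0.1, 0, 0, 0, 40], [-0.1, 0.09, -0.1, 0, 0, 0, 40], [-0.14, 0.13, -0.1, 0, 0, 0, 40], [-0.18, 0.165, -0.1, 0, 0, 0, 40], [-0.21, 0.19, -0.1, 0, 0, 0, 40]]}}

```text
time: 20.5
position: [0.4993, -0.0035, 0.1722]
eef_rot: [3.14, -0.001, 0.786]
contact_force: [0.3, -0.1, -0.8]
opening: 0.0484
```

```bash
python3 go.py .4873 -.0163 .03 45 .4873 -.0163 .013 45
```

```text
now [ 0.4993 -0.0035  0.1722] [ 1.7992e+02 -5.0000e-02  4.5010e+01] F [ 0.34 -0.1  -0.79] open 0.0484 t 20.5
[-0.0177  0.0003  0.1422] [ 0.08 -0.05  0.01] rows>= 2.293171789313423 0.007762087094551574
[-0.0177  0.0003  0.1592] [ 0.08 -0.05  0.01] rows>= 2.5633403180743506 0.007762087094551574
```

{"method": "jog_arm", "body": {"motion": [[-0.016, 0, 0.05, 0, 0, 0, 40], [-0.016, 0, 0.1, 0, 0, 0, 40], [-0.016, 0, 0.14, 0, 0, 0, 40], [-0.016, 0, 0.153, 0, 0, 0, 40], [-0.016, 0, 0.157, 0, 0, 0, 40], [-0.016, 0, 0.157, 0, 0, 0, 40]]}}

```text
time: 21.25
position: [0.4896, -0.0127, 0.0158]
eef_rot: [3.139, -0.002, 0.787]
contact_force: [0.8, 0.1, -0.9]
opening: 0.049
```

{"method": "jog_arm", "body": {"motion": [[-0.002, 0, 0.002, 0, 0, 0, 40], [-0.003, 0, 0.003, 0, 0, 0, 40], [-0.003, 0, 0.003, 0, 0, 0, 40]]}}

```text
time: 21.62
position: [0.4894, -0.0137, 0.0147]
eef_rot: [3.139, -0.007, 0.787]
contact_force: [-1.0, 4.2, 15.2]
opening: 0.049
```

{"method": "jog_arm", "body": {"motion": [[0, 0, 0, 0, 0, 0, 90], [0, 0, 0, 0, 0, 0, 90], [0, 0, 0, 0, 0, 0, 90], [0, 0, -0.05, 0, 0, 0, 90], [0, 0, -0.11, 0, 0, 0, 90], [0, 0, -0.17, 0, 0, -10, 90], [0.02, -0.05, -0.23, 0, 0, -20, 90], [0.04, -0.11, -0.26, 0, 0, -30, 90]]}}

```text
time: 22.62
position: [0.4464, 0.0725, 0.2617]
eef_rot: [3.138, -0.001, 1.314]
contact_force: [0.7, 0.9, 0.1]
opening: 0.0766
```

{"method": "jog_arm", "body": {"motion": [[0.02, -0.05, 0, 0, 0, -8, 60], [0.03, -0.1, 0, 0, 0, -15, 60], [0.03, -0.1, 0, 0, 0, -15, 60]]}}

```text
time: 23.0
position: [0.3541, 0.1276, 0.2592]
eef_rot: [3.142, -0.0, 1.577]
contact_force: [0.6, 0.6, 0.9]
opening: 0.051
```

```bash
python3 go.py;python3 - <<'E'
from h2 import *
import pickle
Q=[]
for i in range(3):
    p,q=shot('top','t11');p2,q2=shot('scene','s11');Q.append((q,q2))
pickle.dump(Q,open('rack.pkl','wb'))
cv2.imwrite('pics/t11b.png',cv2.resize(q['pixels'][165:255,220:370],(800,480),interpolation=cv2.INTER_CUBIC))
cv2.imwrite('pics/s11b.png',cv2.resize(q2['pixels'][180:280,170:290],(720,600),interpolation=cv2.INTER_CUBIC))
g=q['pixels'].astype(int);m=(g[...,1]>g[...,2]+40)&(g[...,1]>g[...,0]+25);m[:,:230]=0;m[:165]=0;m[255:]=0;m[:,280:]=0
v,u=np.nonzero(m);print('level',at(q,(u.mean(),v.mean()),.033),len(u))
E
```

```text
now [0.3541 0.1276 0.2592] [180.    -0.    90.33] F [0.64 0.58 0.93] open 0.051 t 23.0
level [ 0.48964786 -0.01291024  0.033     ] 67
```

View pics/t11b.png

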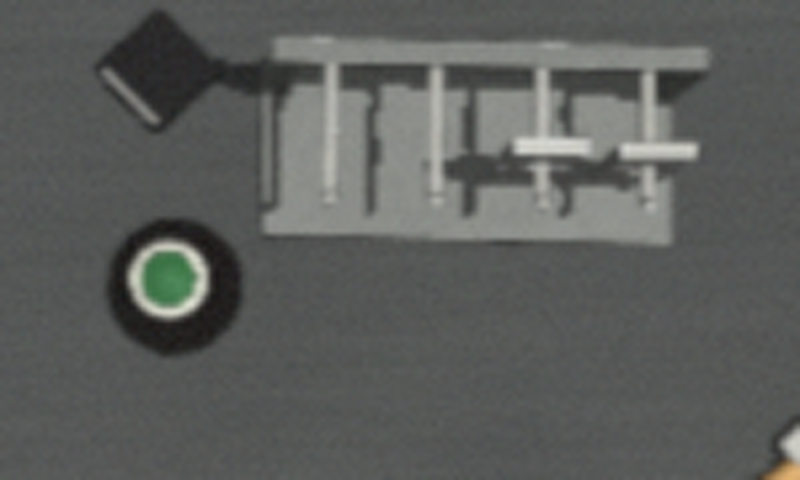

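View pics/s11b.png

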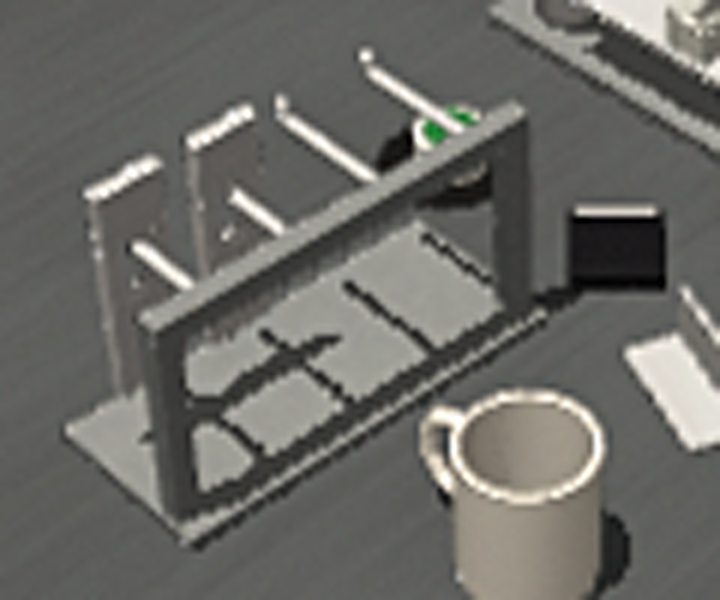

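Run:
```python
from h2 import *
import pickle
Q=pickle.load(open('rack.pkl','rb'))
for k,nm in((0,'top'),(1,'scene')):
    P=np.concatenate([cloud(a[k]).reshape(-1,3) for a in Q])
    R=(abs(P[:,0]-.555)<.05)
    for y0 in(-.245,-.308):
        m=R&(abs(P[:,1]-y0)<.027)&(P[:,2]>.18)&(P[:,2]<.215);p=P[m]
        d=p[:,:2]-p[:,:2].mean(0);w,V=np.linalg.eigh(np.cov(d.T))
        print(nm,y0,len(p),np.round(p.mean(0),4),np.round(np.median(p,0),4),np.round(np.sqrt(w)*np.sqrt(12),4),np.degrees(np.arctan2(V[1,1],V[0,1])))
        m=R&(abs(P[:,1]-y0)<.02)&(P[:,2]>.11)&(P[:,2]<.19);p=P[m];print('   face',len(p),np.round(np.median(p,0),4))
q=Q[0][0]
g=np.mean([a[0]['pixels'] for a in Q],0).mean(-1)
for (u,v) in((220+552/5.333-.4,165+147/5.333-.4),(220+657/5.333-.4,165+151/5.333-.4)):
    u0,v0=int(u)-10,int(v)-5
    s=g[v0:v0+11,u0:u0+21];w=np.clip(s-170,0,None);vv,uu=np.mgrid[v0:v0+11,u0:u0+21]
    c=((uu*w).sum()/w.sum(),(vv*w).sum()/w.sum());print(c,at(q,c,.196));
# hook tips in top: rack fit
m=g[165:255,220:370]
np.save('g.npy',g)
q2=Q[0][1]
for hyp in [(.563,-.207,0)]:
    pass
```

```text
top -0.245 171 [ 0.5482 -0.2429  0.1927] [ 0.5484 -0.2428  0.1939] [0.0108 0.0465] 88.70381574259835
   face 311 [ 0.5498 -0.2443  0.1534]
top -0.308 140 [ 0.544  -0.3064  0.1936] [ 0.5441 -0.3063  0.1943] [0.0097 0.0452] 87.74951775507974
   face 330 [ 0.5588 -0.3083  0.1538]
scene -0.245 207 [ 0.5517 -0.2468  0.19  ] [ 0.5523 -0.2474  0.1915] [0.0122 0.0464] 88.56525727394343
   face 565 [ 0.5536 -0.2474  0.1537]
scene -0.308 223 [ 0.5471 -0.3108  0.1901] [ 0.5478 -0.3113  0.1912] [0.0118 0.047 ] 88.13338009980995
   face 641 [ 0.5495 -0.3101  0.1545]
(np.float64(322.7902328650891), np.float64(191.76308098425565)) [ 0.54987178 -0.24261579  0.196     ]
(np.float64(342.74242424242425), np.float64(192.38584710743802)) [ 0.54610429 -0.30496     0.196     ]
```

Run:
```python
from h2 import *
import pickle
q,q2,Cs=pickle.load(open('plate.pkl','rb'))
g=q['pixels'].astype(float).mean(-1)
def cr(u,v): return (130+u/6.667-.43,165+v/6.667-.43)
print('tips',[np.round(at(q,(220+u/5.333-.4,165+v/5.333-.4),.162),4) for u,v in((330,198),(436,201),(543,204),(650,206))])
# slot row: dividers
for z in(.088,.096): print(z,[np.round(at(q,cr(u,v),z),4) for u,v in((97,174),(541,183))])
# depth: points with z>.078
for k in(0,1):
    P=np.concatenate([c.reshape(-1,3) for c in Cs[k::2]])
    m=(P[:,2]>.078)&(P[:,2]<.105)&(P[:,0]>.54)&(P[:,0]<.64)&(P[:,1]>.1)&(P[:,1]<.37)
    p=P[m];print(k,len(p),np.round(np.percentile(p,[1,50,99],axis=0),4).tolist(),cv2.minAreaRect((p[:,:2]*1000).astype(np.float32)))
    f=np.polyfit(p[:,1]-.23,p[:,0],1);print(f)
    np.save(f'w{k}.npy',p)
# overlay model guess
np.set_printoptions(linewidth=220)
print(g[183:200,170:188].astype(int))
```

```text
tips [array([ 0.5257, -0.1136,  0.162 ]), array([ 0.5221, -0.1771,  0.162 ]), array([ 0.5185, -0.241 ,  0.162 ]), array([ 0.5154, -0.3049,  0.162 ])]
0.088 [array([0.5842, 0.3442, 0.088 ]), array([0.5731, 0.1197, 0.088 ])]
0.096 [array([0.5831, 0.3424, 0.096 ]), array([0.5721, 0.1189, 0.096 ])]
0 2029 [[0.56, 0.1149, 0.0789], [0.5799, 0.2335, 0.0905], [0.5987, 0.3463, 0.1014]] ((579.9374389648438, 230.78048706054688), (237.73175048828125, 35.284969329833984), 87.35273742675781)
[0.04847332 0.57914856]
1 1541 [[0.56, 0.1099, 0.0783], [0.5784, 0.2201, 0.0875], [0.6023, 0.3451, 0.0981]] ((570.2572021484375, 229.57644653320312), (243.52066040039062, 62.341854095458984), 88.08893585205078)
[0.04124096 0.58167998]
[[194 192 194 193 194 192 194 192 193 195 196 193 194 193 195 194 193 193]
 [195 195 195 195 197 196 195 198 197 195 196 196 197 195 197 195 198 199]
 [189 189 190 191 190 189 190 190 192 192 191 190 191 190 192 193 193 193]
 [179 178 182 179 179 178 177 180 178 179 178 180 178 180 185 184 183 183]
 [178 179 176 176 175 177 176 178 177 174 173 174 172 175 172 175 172 170]
 [168 1
[... 193 characters left out ...]
150 152 152 149 151 151]
 [194 191 191 192 193 192 193 203 183 135 157 187 192 189 188 189 188 191]
 [191 189 189 191 190 190 190 197 178 140 161 190 192 192 193 191 195 194]
 [172 172 172 170 171 172 173 183 171 158 166 176 178 176 175 177 178 177]
 [163 163 163 163 163 166 166 166 165 164 163 164 163 166 164 163 163 165]
 [151 150 150 149 158 163 163 166 166 171 166 168 168 166 168 166 166 165]
 [137 131 129 131 135 130 138 147 157 156 156 156 157 153 157 155 155 152]
 [179 168 166 166 166 166 167 169 169 170 169 170 171 173 170 171 170 162]
 [189 190 191 190 190 192 190 189 191 188 191 189 191 192 192 192 192 192]
 [192 187 190 190 189 190 192 190 192 190 191 192 192 194 193 193 194 194]]
```

```bash
python3 go.py .5485 -.2428 .25 87.3
```

```text
now [0.3576 0.1264 0.2591] [1.7997e+02 2.0000e-02 8.9990e+01] F [-0.03 -0.07  1.16] open 0.0511 t 23.3
[-0.3692  0.191   0.0093] [0.03 0.02 2.69] rows>= 6.65178800638047 0.25132791775152946
```

{"method": "jog_arm", "body": {"motion": [[-0.03, 0.03, 0, 0, 0, 2.7, 45], [-0.08, 0.06, 0, 0, 0, 2.7, 45], [-0.13, 0.09, 0, 0, 0, 2.7, 45], [-0.18, 0.115, 0, 0, 0, 2.7, 45], [-0.23, 0.14, 0, 0, 0, 2.7, 45], [-0.28, 0.165, 0, 0, 0, 2.7, 45], [-0.33, 0.185, 0, 0, 0, 2.7, 45], [-0.369, 0.191, 0.009, 0, 0, 2.7, 45]]}}

```text
time: 24.3
position: [0.5496, -0.2455, 0.2498]
eef_rot: [3.14, 0.0, 1.523]
contact_force: [-0.0, -0.5, -0.5]
opening: 0.0386
```

{"method": "jog_arm", "body": {"motion": [[0, 0, 0, 0, 0, 0, 45], [0, 0, 0, 0, 0, 0, 45]]}}

```text
time: 24.55
position: [0.548, -0.2423, 0.2497]
eef_rot: [-3.141, -0.001, 1.524]
contact_force: [0.5, 0.1, 0.6]
opening: 0.0384
```

```bash
python3 go.py .549 -.2428 .167 87.3
python3 - <<'E'
from h2 import *
p2,q2=shot('scene','s12')
cv2.imwrite('pics/s12b.png',cv2.resize(q2['pixels'][150:270,150:300],(750,600),interpolation=cv2.INTER_CUBIC))
E
```

```text
now [ 0.548  -0.2423  0.2497] [-1.7997e+02 -5.0000e-02  8.7300e+01] F [0.52 0.07 0.59] open 0.0384 t 24.55
[-0.0006  0.0011  0.0827] [-0.03 -0.05  0.  ] rows>= 1.3239653685909434 0.00438269723960845
```

View pics/s12b.png

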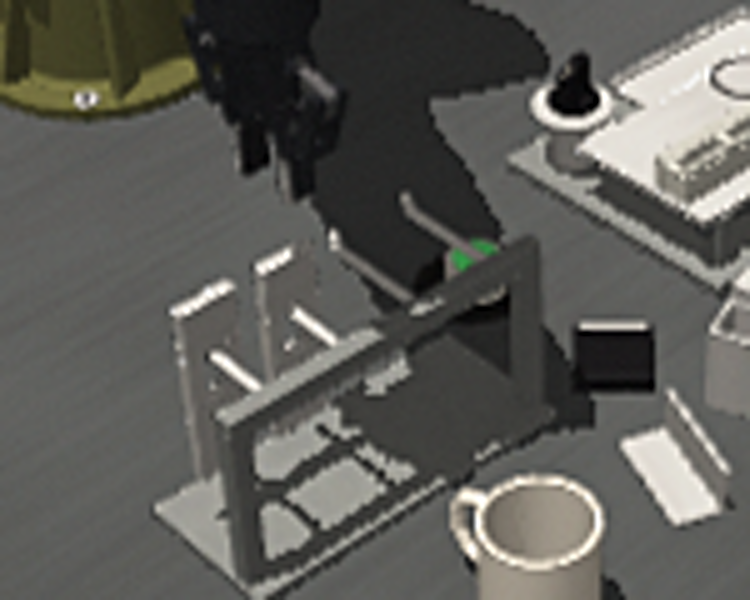

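{"method": "jog_arm", "body": {"motion": [[0, 0.001, 0.03, 0, 0, 0, 45], [0, 0.001, 0.055, 0, 0, 0, 45], [0, 0.001, 0.075, 0, 0, 0, 45], [0, 0.001, 0.082, 0, 0, 0, 45], [0, 0.001, 0.082, 0, 0, 0, 45]]}}

```text
time: 25.22
position: [0.5494, -0.2413, 0.1687]
eef_rot: [3.141, -0.0, 1.526]
contact_force: [0.3, -0.2, 0.0]
opening: 0.0386
```

{"method": "jog_arm", "body": {"motion": [[0, 0, 0, 0, 0, 0, 0], [0, 0, 0, 0, 0, 0, 0], [0, 0, 0, 0, 0, 0, 0]], "force": 70}}

```text
time: 25.6
position: [0.5499, -0.2422, 0.1696]
eef_rot: [3.139, 0.001, 1.525]
contact_force: [-1.1, 0.8, 6.0]
opening: 0.0086
```

```bash
python3 go.py .549 -.2428 .167 87.3
python3 - <<'E'
from h2 import *
p2,q2=shot('scene','s13')
cv2.imwrite('pics/s13b.png',cv2.resize(q2['pixels'][150:270,150:300],(750,600),interpolation=cv2.INTER_CUBIC))
E
```

```text
now [ 0.5499 -0.2422  0.1696] [1.7988e+02 3.0000e-02 8.7380e+01] F [-1.06  0.84  6.04] open 0.0086 t 25.6
[-0.0007 -0.0008  0.0026] [0.12 0.03 0.08] rows>= 0.04434061096937698 0.011523794547652125
```

View pics/s13b.png

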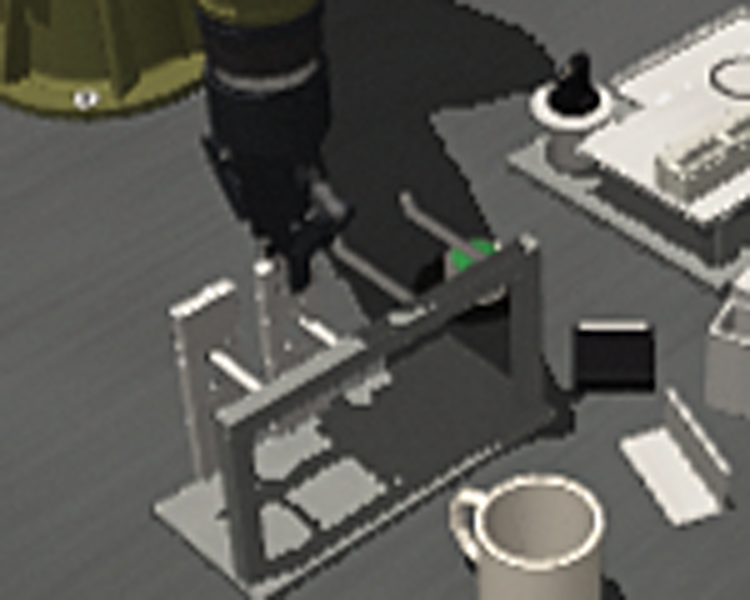

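{"method": "jog_arm", "body": {"motion": [[0, 0, -0.01, 0, 0, 0, 0], [0, 0, -0.019, 0, 0, 0, 0], [0, 0, -0.019, 0, 0, 0, 0], [0, -0.02, -0.019, 0, 0, 0, 0], [0, -0.04, -0.019, 0, 0, 0, 0], [0, -0.06, -0.019, 0, 0, 0, 0], [0, -0.08, -0.022, 0, 0, 0, 0], [0, -0.08, -0.05, 0, 0, 0, 0]]}}

```text
time: 26.65
position: [0.4661, -0.2373, 0.2168]
eef_rot: [-3.137, -0.002, 1.524]
contact_force: [1.5, -1.1, -2.8]
opening: 0.0088
```

```bash
python3 go.py .5773 .2035 .27 87.3
python3 - <<'E'
from h2 import *
p2,q2=shot('scene','s14')
cv2.imwrite('pics/s14b.png',cv2.resize(q2['pixels'][130:270,150:325],(750,600),interpolation=cv2.INTER_CUBIC))
E
```

```text
now [ 0.4661 -0.2373  0.2168] [-1.7975e+02 -1.2000e-01  8.7340e+01] F [ 1.47 -1.07 -2.79] open 0.0088 t 26.65
[ 0.4456  0.0904 -0.0527] [-0.25 -0.12  0.04] rows>= 7.32404989277654 0.023174111978975953
```

View pics/s14b.png

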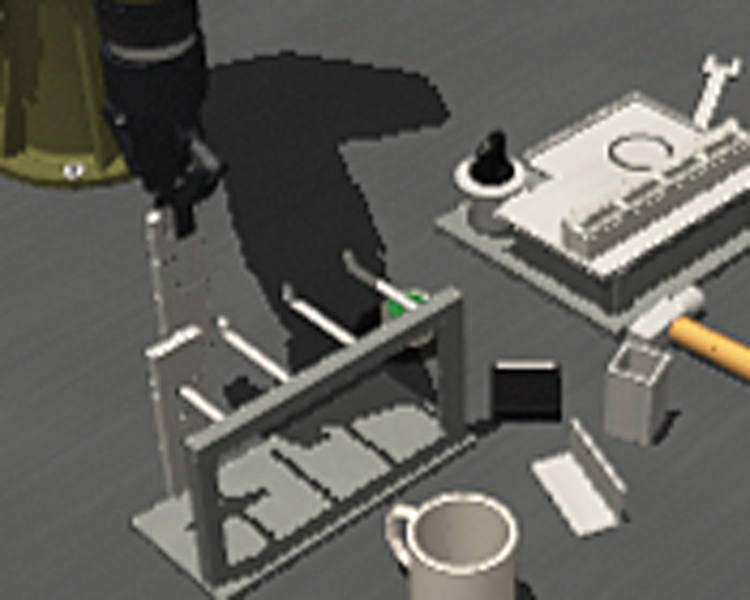

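{"method": "jog_arm", "body": {"motion": [[0.02, 0, -0.03, 0, 0, 0, 0], [0.06, 0, -0.05, 0, 0, 0, 0], [0.11, 0, -0.055, 0, 0, 0, 0], [0.16, 0, -0.055, 0, 0, 0, 0], [0.21, 0.015, -0.055, 0, 0, 0, 0], [0.26, 0.03, -0.055, 0, 0, 0, 0], [0.31, 0.045, -0.055, 0, 0, 0, 0], [0.36, 0.06, -0.055, 0, 0, 0, 0]]}}

```text
time: 27.7
position: [0.5463, 0.1202, 0.2733]
eef_rot: [3.14, -0.0, 1.525]
contact_force: [1.4, -0.7, -3.3]
opening: 0.0084
```

{"method": "jog_arm", "body": {"motion": [[0.04, 0.01, 0, 0, 0, 0, 0], [0.08, 0.02, 0, 0, 0, 0, 0], [0.12, 0.028, 0, 0, 0, 0, 0], [0.1416, 0.0306, 0, 0, 0, 0, 0], [0.1416, 0.0306, 0.02, 0, 0, 0, 0], [0.1416, 0.0306, 0.02, 0, 0, 0, 0], [0.1416, 0.0306, 0.02, 0, 0, 0, 0]]}}

```text
time: 28.58
position: [0.5829, 0.258, 0.2539]
eef_rot: [3.141, 0.0, 1.524]
contact_force: [0.2, -0.7, -3.1]
opening: 0.0088
```

```bash
python3 go.py .5799 .2595 .225 87.3
python3 - <<'E'
from h2 import *
p,q=shot('top','t15')
cv2.imwrite('pics/t15b.png',cv2.resize(q['pixels'][165:255,130:250],(800,600),interpolation=cv2.INTER_CUBIC))
p2,q2=shot('scene','s15')
cv2.imwrite('pics/s15b.png',cv2.resize(q2['pixels'][90:220,240:380],(646,600),interpolation=cv2.INTER_CUBIC))
E
```

```text
now [0.5829 0.258  0.2539] [1.7995e+02 1.0000e-02 8.7340e+01] F [ 0.2  -0.74 -3.08] open 0.0088 t 28.57
[ 0.0013 -0.0031  0.0289] [0.05 0.01 0.04] rows>= 0.4656843917526681 0.004850816579959389
```

View pics/s15b.png

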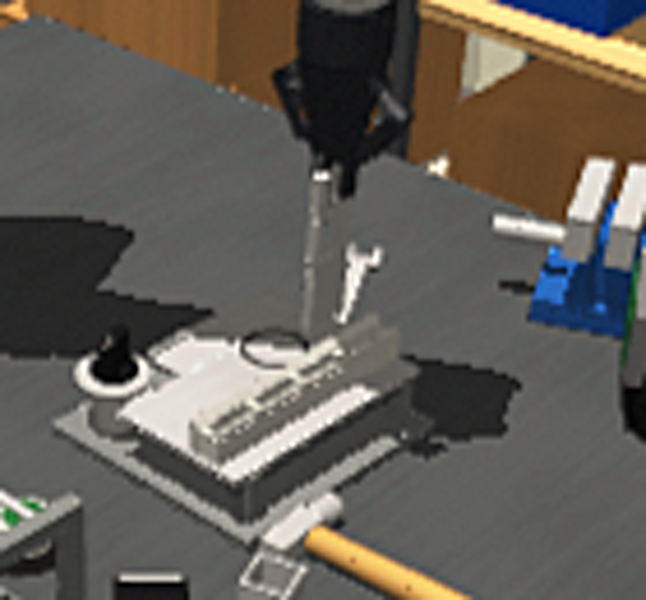

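```bash
cat > avg.py <<'E'
from h2 import *
import sys
P=[];C2=[]
for i in range(6):
    p2,q2=shot('scene');s=ctrl.sense();P.append(s['position']);C2.append(cloud(q2).reshape(-1,3))
P=np.array(P);print('pos',P.mean(0).round(4),P.std(0).round(4),np.degrees(s['eef_rot']).round(2),'F',s['contact_force'].round(1))
C=np.concatenate(C2);c=P.mean(0)
# lug cloud
for lo,hi in((-.115,-.08),(-.07,-.03),(-.03,0)):
    m=(abs(C[:,0]-c[0])<.02)&(abs(C[:,1]-c[1])<.035)&(C[:,2]>c[2]+lo)&(C[:,2]<c[2]+hi)
    m&=C[:,2]>.1
    d=C[m]
    if len(d)>5: print(lo,len(d),d.mean(0).round(4),np.percentile(d,[5,95],axis=0)[:,:2].round(4).tolist())
# walls
m=(C[:,2]>.078)&(C[:,2]<.105)&(C[:,0]>.54)&(C[:,0]<.64)&(C[:,1]>.1)&(C[:,1]<.37)
w=C[m];print('walls',len(w),np.polyfit(w[:,1]-.23,w[:,0],1))
E
python3 avg.py
```

```text
pos [0.5831 0.2584 0.2541] [0.0001 0.0001 0.0002] [ 1.7993e+02 -1.0000e-02  8.7370e+01] F [ 0.4 -0.1 -2.5]
-0.115 405 [0.5856 0.2513 0.1567] [[0.5788, 0.2324], [0.5901, 0.2751]]
-0.07 497 [0.5846 0.2514 0.2037] [[0.5765, 0.2307], [0.5896, 0.2751]]
-0.03 313 [0.5851 0.2492 0.2391] [[0.5776, 0.2315], [0.5898, 0.273]]
walls 2291 [0.04197233 0.58155675]
```

View pics/t15b.png

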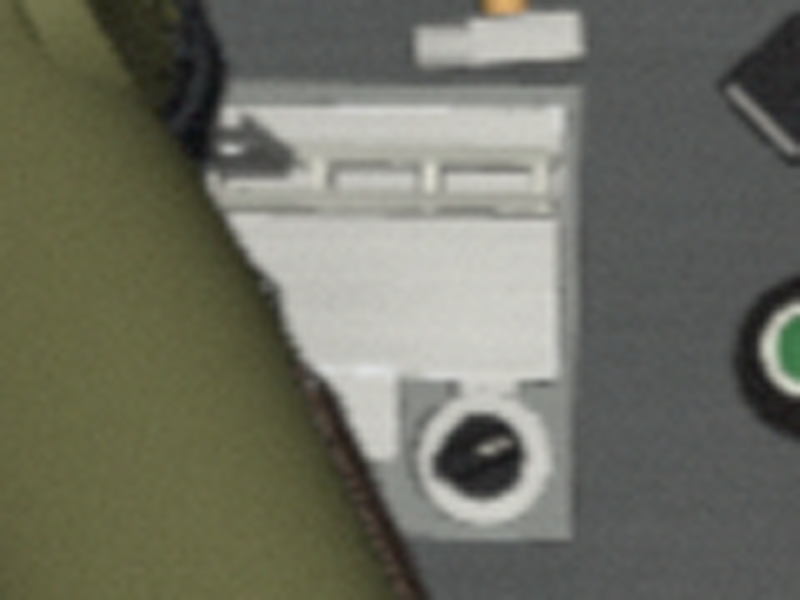

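{"method": "jog_arm", "body": {"motion": [[0.001, -0.0028, 0, 0, 0, 0, 0], [0.001, -0.0028, 0.015, 0, 0, 0, 0], [0.001, -0.0028, 0.03, 0, 0, 0, 0], [0.001, -0.0028, 0.035, 0, 0, 0, 0], [0.001, -0.0028, 0.035, 0, 0, 0, 0], [0.001, -0.0028, 0.035, 0, 0, 0, 0]]}}

```text
time: 29.72
position: [0.5804, 0.2598, 0.2187]
eef_rot: [3.14, -0.0, 1.525]
contact_force: [-0.9, 0.1, -3.2]
opening: 0.0087
```

```bash
python3 avg.py
python3 - <<'E'
from h2 import *
p2,q2=shot('scene','s16')
cv2.imwrite('pics/s16b.png',cv2.resize(q2['pixels'][130:210,260:350],(675,600),interpolation=cv2.INTER_CUBIC))
E
```

```text
pos [0.5804 0.2599 0.2189] [0.0001 0.     0.0001] [ 1.7993e+02 -1.0000e-02  8.7380e+01] F [ 0.3 -0.2 -2.7]
-0.115 388 [0.583  0.253  0.1218] [[0.5769, 0.2333], [0.5874, 0.2764]]
-0.07 473 [0.5818 0.2532 0.1683] [[0.5747, 0.2336], [0.5869, 0.276]]
-0.03 299 [0.5823 0.2501 0.2036] [[0.5756, 0.2324], [0.5872, 0.274]]
walls 2232 [0.05364791 0.58247241]
```

View pics/s16b.png

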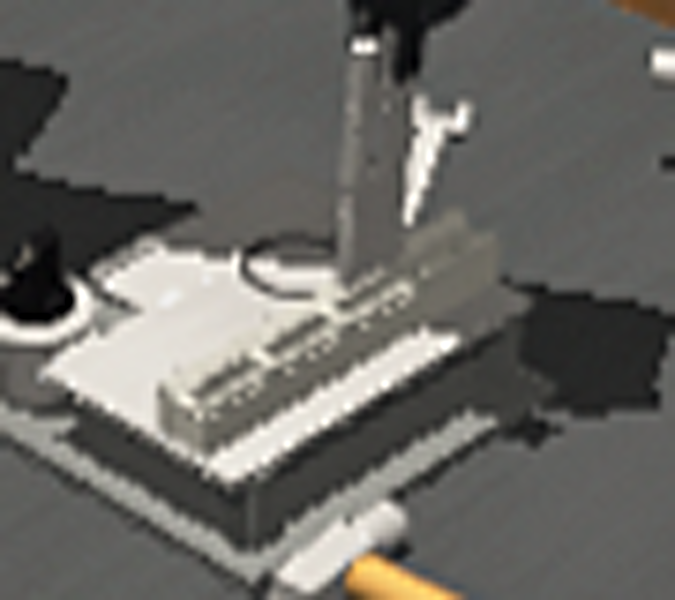

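{"method": "jog_arm", "body": {"motion": [[0, 0, 0.004, 0, 0, 0, 0], [0, 0, 0.008, 0, 0, 0, 0], [0, 0, 0.012, 0, 0, 0, 0], [0, 0, 0.014, 0, 0, 0, 0], [0, 0, 0.014, 0, 0, 0, 0]]}}

```text
time: 30.7
position: [0.5801, 0.2597, 0.2041]
eef_rot: [3.141, 0.0, 1.525]
contact_force: [0.1, -0.3, -2.2]
opening: 0.0082
```

{"method": "jog_arm", "body": {"motion": [[0, 0, 0.004, 0, 0, 0, 0], [0, 0, 0.008, 0, 0, 0, 0], [0, 0, 0.012, 0, 0, 0, 0], [0, 0, 0.016, 0, 0, 0, 0], [0, 0, 0.016, 0, 0, 0, 0]]}}

```text
time: 31.32
position: [0.5801, 0.2597, 0.1879]
eef_rot: [3.141, 0.0, 1.525]
contact_force: [-0.2, -0.3, -3.3]
opening: 0.0087
```

{"method": "jog_arm", "body": {"motion": [[0, 0, 0.004, 0, 0, 0, 0], [0, 0, 0.007, 0, 0, 0, 0], [0, 0, 0.009, 0, 0, 0, 0], [0, 0, 0.011, 0, 0, 0, 0], [0, 0, 0.011, 0, 0, 0, 0]]}}

```text
time: 31.95
position: [0.5807, 0.26, 0.1797]
eef_rot: [3.139, -0.001, 1.525]
contact_force: [-2.4, -1.3, 10.6]
opening: 0.0087
```

{"method": "jog_arm", "body": {"motion": [[0, 0, 0, 0, 0, 0, 45], [0, 0, 0, 0, 0, 0, 45], [0, 0, 0, 0, 0, 0, 45], [0, 0, -0.03, 0, 0, 0, 45], [0, 0, -0.08, 0, 0, 0, 45], [-0.04, 0, -0.1, 0, 0, 0, 45], [-0.1, 0, -0.1, 0, 0, 0, 45], [-0.16, 0, -0.1, 0, 0, 0, 45]]}}

```text
time: 32.95
position: [0.5728, 0.0987, 0.2777]
eef_rot: [3.14, 0.0, 1.526]
contact_force: [1.6, -0.3, 0.1]
opening: 0.0384
```

```bash
python3 go.py .5455 -.306 .25 87.3
python3 - <<'E'
from h2 import *
p,q=shot('top','t17')
cv2.imwrite('pics/t17b.png',cv2.resize(q['pixels'][165:255,130:250],(800,600),interpolation=cv2.INTER_CUBIC))
p2,q2=shot('scene','s17')
cv2.imwrite('pics/s17b.png',cv2.resize(q2['pixels'][110:210,250:350],(600,600),interpolation=cv2.INTER_CUBIC))
E
```

```text
now [0.5728 0.0987 0.2777] [179.9    0.    87.45] F [ 1.65 -0.34  0.13] open 0.0384 t 32.95
[-0.4055 -0.0094  0.0277] [0.1  0.   0.15] rows>= 6.505146431200986 0.014285358041791209
```

View pics/s17b.png

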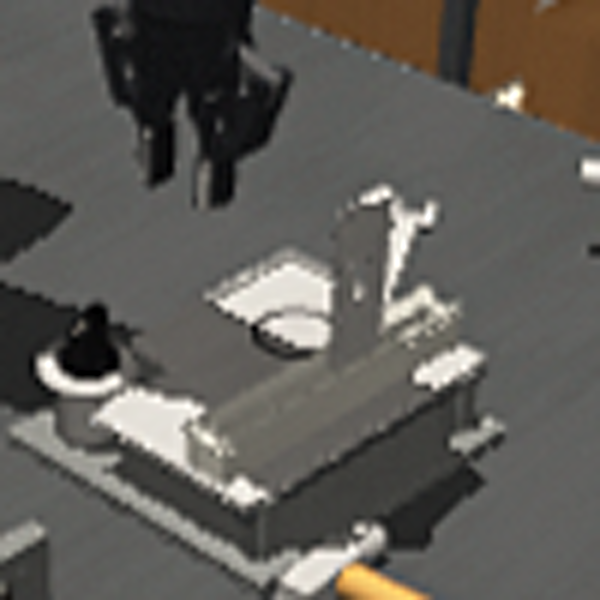

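{"method": "jog_arm", "body": {"motion": [[-0.05, 0, 0, 0, 0, 0, 45], [-0.1, 0, 0, 0, 0, 0, 45], [-0.16, -0.002, 0, 0, 0, 0, 45], [-0.22, -0.004, 0, 0, 0, 0, 45], [-0.28, -0.006, 0, 0, 0, 0, 45], [-0.34, -0.008, 0, 0, 0, 0, 45], [-0.4, -0.0094, 0.02, 0, 0, 0, 45], [-0.4055, -0.0094, 0.028, 0, 0, 0, 45]]}}

```text
time: 34.05
position: [0.544, -0.3077, 0.2476]
eef_rot: [-3.141, -0.0, 1.521]
contact_force: [-0.6, 0.8, 0.8]
opening: 0.038
```

{"method": "jog_arm", "body": {"motion": [[0, 0, 0, 0, 0, 0, 45], [0, 0, 0, 0, 0, 0, 45]]}}

```text
time: 34.3
position: [0.5455, -0.3033, 0.2499]
eef_rot: [3.14, -0.0, 1.527]
contact_force: [-0.2, -0.1, -0.5]
opening: 0.0384
```

```bash
python3 go.py .5458 -.306 .168 87.3
```

```text
now [ 0.5455 -0.3033  0.2499] [ 1.7993e+02 -1.0000e-02  8.7480e+01] F [-0.17 -0.13 -0.53] open 0.0384 t 34.3
[-0.0027  0.0004  0.0819] [ 0.07 -0.01  0.18] rows>= 1.311652014799659 0.016842090924441222
```

{"method": "jog_arm", "body": {"motion": [[-0.0025, 0, 0.03, 0, 0, 0, 45], [-0.0025, 0, 0.055, 0, 0, 0, 45], [-0.0025, 0, 0.075, 0, 0, 0, 45], [-0.0025, 0, 0.082, 0, 0, 0, 45], [-0.0025, 0, 0.082, 0, 0, 0, 45]]}}

```text
time: 34.92
position: [0.5452, -0.3064, 0.1679]
eef_rot: [3.141, 0.0, 1.526]
contact_force: [-0.8, 0.4, 0.2]
opening: 0.0385
```

{"method": "jog_arm", "body": {"motion": [[0, 0, 0, 0, 0, 0, 0], [0, 0, 0, 0, 0, 0, 0], [0, 0, 0, 0, 0, 0, 0]]}}

```text
time: 35.3
position: [0.5454, -0.3075, 0.1686]
eef_rot: [3.139, 0.001, 1.525]
contact_force: [-1.5, 1.0, 5.6]
opening: 0.0086
```

```bash
python3 go.py .5455 -.306 .168 87.3
python3 - <<'E'
from h2 import *
p2,q2=shot('scene','s18')
cv2.imwrite('pics/s18b.png',cv2.resize(q2['pixels'][150:270,150:300],(750,600),interpolation=cv2.INTER_CUBIC))
E
```

```text
now [ 0.5454 -0.3075  0.1686] [1.7986e+02 3.0000e-02 8.7380e+01] F [-1.51  1.    5.58] open 0.0086 t 35.3
[0.0015 0.     0.0006] [0.14 0.03 0.08] rows>= 0.025944501768607662 0.01294670466894634
```

View pics/s18b.png

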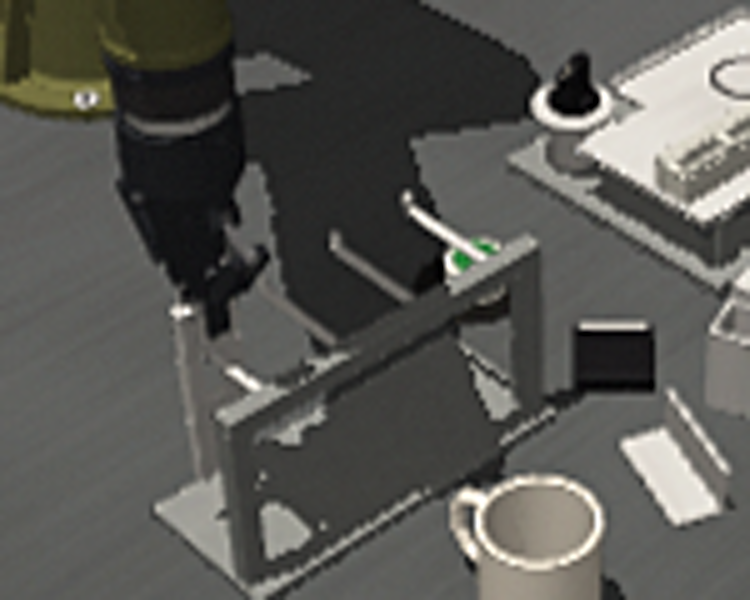

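{"method": "jog_arm", "body": {"motion": [[0, 0, -0.01, 0, 0, 0, 0], [0, 0, -0.019, 0, 0, 0, 0], [0, 0, -0.019, 0, 0, 0, 0], [0, -0.02, -0.019, 0, 0, 0, 0], [0, -0.04, -0.019, 0, 0, 0, 0], [0, -0.06, -0.019, 0, 0, 0, 0], [0, -0.08, -0.022, 0, 0, 0, 0], [0, -0.08, -0.05, 0, 0, 0, 0]]}}

```text
time: 36.35
position: [0.4616, -0.3024, 0.2157]
eef_rot: [-3.137, -0.003, 1.524]
contact_force: [-0.9, 0.6, -3.1]
opening: 0.0089
```

{"method": "jog_arm", "body": {"motion": [[0.02, 0, -0.03, 0, 0, 0, 0], [0.06, 0, -0.05, 0, 0, 0, 0], [0.11, 0, -0.055, 0, 0, 0, 0], [0.16, 0, -0.055, 0, 0, 0, 0], [0.21, 0.005, -0.055, 0, 0, 0, 0], [0.26, 0.02, -0.055, 0, 0, 0, 0], [0.31, 0.035, -0.055, 0, 0, 0, 0], [0.36, 0.05, -0.055, 0, 0, 0, 0]]}}

```text
time: 37.35
position: [0.5314, 0.0552, 0.2727]
eef_rot: [3.14, 0.0, 1.525]
contact_force: [0.3, -0.5, -2.6]
opening: 0.0085
```

```bash
python3 go.py .575 .1473 .25 87.3
python3 - <<'E'
from h2 import *
p2,q2=shot('scene','s19')
cv2.imwrite('pics/s19b.png',cv2.resize(q2['pixels'][90:270,150:360],(700,600),interpolation=cv2.INTER_CUBIC))
E
```

```text
now [0.5314 0.0552 0.2727] [1.7992e+02 1.0000e-02 8.7380e+01] F [ 0.33 -0.46 -2.6 ] open 0.0085 t 37.35
[0.094  0.0393 0.0228] [0.08 0.01 0.08] rows>= 1.6705029617338991 0.007873035240833232
```

View pics/s19b.png

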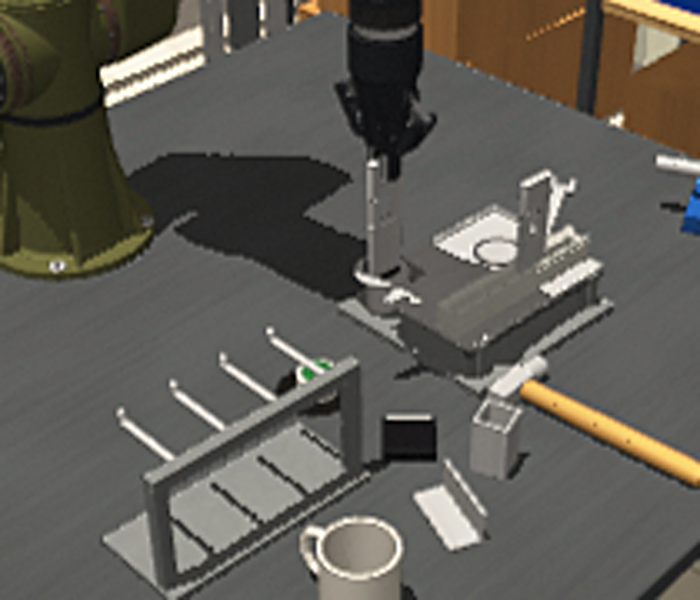

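{"method": "jog_arm", "body": {"motion": [[0.04, 0.02, 0, 0, 0, 0, 0], [0.08, 0.035, 0, 0, 0, 0, 0], [0.094, 0.0393, 0.01, 0, 0, 0, 0], [0.094, 0.0393, 0.03, 0, 0, 0, 0], [0.094, 0.0393, 0.045, 0, 0, 0, 0], [0.094, 0.0393, 0.05, 0, 0, 0, 0], [0.094, 0.0393, 0.05, 0, 0, 0, 0], [0.094, 0.0393, 0.05, 0, 0, 0, 0]]}}

```text
time: 38.4
position: [0.5752, 0.1456, 0.2232]
eef_rot: [3.14, -0.0, 1.525]
contact_force: [-0.0, 0.4, -3.1]
opening: 0.0091
```

```bash
python3 avg.py;python3 go.py .575 .1473 .18 87.3
```

```text
pos [0.5751 0.1459 0.223 ] [0.0001 0.     0.0002] [ 1.7993e+02 -1.0000e-02  8.7390e+01] F [ 0.9 -0.3 -2.3]
-0.115 431 [0.578  0.1408 0.1256] [[0.57, 0.122], [0.5831, 0.1651]]
-0.07 506 [0.5773 0.1425 0.1726] [[0.5694, 0.1214], [0.5823, 0.1642]]
-0.03 335 [0.5781 0.1397 0.2079] [[0.5717, 0.1208], [0.5833, 0.1648]]
walls 2149 [0.04984578 0.58364159]
now [0.575  0.1459 0.2227] [ 1.7993e+02 -1.0000e-02  8.7390e+01] F [ 0.89 -0.3  -2.28] open 0.0087 t 38.7
[ 0.0014 -0.0001  0.0427] [ 0.07 -0.01  0.09] rows>= 0.6829515369548695 0.008005424298447169
```

{"method": "jog_arm", "body": {"motion": [[0, 0, 0.006, 0, 0, 0, 0], [0, 0, 0.011, 0, 0, 0, 0], [0, 0, 0.015, 0, 0, 0, 0], [0, 0, 0.018, 0, 0, 0, 0], [0, 0, 0.018, 0, 0, 0, 0]]}}

```text
time: 39.33
position: [0.5747, 0.1458, 0.2041]
eef_rot: [3.141, 0.0, 1.525]
contact_force: [-0.5, -0.4, -2.4]
opening: 0.0085
```

{"method": "jog_arm", "body": {"motion": [[0, 0, 0.004, 0, 0, 0, 0], [0, 0, 0.008, 0, 0, 0, 0], [0, 0, 0.012, 0, 0, 0, 0], [0, 0, 0.016, 0, 0, 0, 0], [0, 0, 0.016, 0, 0, 0, 0]]}}

```text
time: 39.95
position: [0.5747, 0.1458, 0.188]
eef_rot: [3.141, 0.0, 1.525]
contact_force: [0.2, -0.1, -2.3]
opening: 0.0089
```

{"method": "jog_arm", "body": {"motion": [[0, 0, 0.004, 0, 0, 0, 0], [0, 0, 0.007, 0, 0, 0, 0], [0, 0, 0.009, 0, 0, 0, 0], [0, 0, 0.0115, 0, 0, 0, 0], [0, 0, 0.0115, 0, 0, 0, 0]]}}

```text
time: 40.58
position: [0.5754, 0.1461, 0.1788]
eef_rot: [3.139, -0.001, 1.525]
contact_force: [-2.7, -0.6, 8.8]
opening: 0.0091
```

Contact at the floor height. Release, rise, and back away for a clear view.

{"method": "jog_arm", "body": {"motion": [[0, 0, 0, 0, 0, 0, 45], [0, 0, 0, 0, 0, 0, 45], [0, 0, 0, 0, 0, 0, 45], [0, 0, -0.03, 0, 0, 0, 45], [0, 0, -0.08, 0, 0, 0, 45], [-0.02, -0.03, -0.11, 0, 0, 0, 45], [-0.07, -0.05, -0.11, 0, 0, 0, 45], [-0.12, -0.07, -0.11, 0, 0, 0, 45]]}}

```text
time: 41.58
position: [0.499, 0.0284, 0.2873]
eef_rot: [3.14, 0.0, 1.527]
contact_force: [1.0, -0.5, -0.9]
opening: 0.0381
```

{"method": "jog_arm", "body": {"motion": [[-0.06, -0.01, 0, 0, 0, 0, 45], [-0.12, -0.02, 0, 0, 0, 0, 45], [-0.18, -0.03, 0, 0, 0, 0, 45], [-0.24, -0.04, 0, 0, 0, 0, 45], [-0.24, -0.04, 0, 0, 0, 0, 45]]}}

```text
time: 42.2
position: [0.4473, -0.2123, 0.2867]
eef_rot: [3.141, 0.001, 1.519]
contact_force: [-0.1, -0.1, -0.6]
opening: 0.0384
```

```bash
python3 plate.py
python3 - <<'E'
from h2 import *
p,q=shot('top','t20')
cv2.imwrite('pics/t20b.png',cv2.resize(q['pixels'][160:250,130:290],(800,450),interpolation=cv2.INTER_CUBIC))
p2,q2=shot('scene','s20')
cv2.imwrite('pics/s20b.png',cv2.resize(q2['pixels'][110:230,220:370],(750,600),interpolation=cv2.INTER_CUBIC))
g=q['pixels'].astype(int);m=(g[...,1]>g[...,2]+40)&(g[...,1]>g[...,0]+25);m[:,:230]=0;m[:165]=0;m[255:]=0;m[:,280:]=0
v,u=np.nonzero(m);print('level on mat',at(q,(u.mean(),v.mean()),.033),len(u))
C=cloud(q).reshape(-1,3);C2=cloud(q2).reshape(-1,3)
for nm,c in(('top',C),('scene',C2)):
  for y0 in(.147,.2595):
    m=(abs(c[:,0]-.578)<.03)&(abs(c[:,1]-y0)<.03)&(c[:,2]>.19)&(c[:,2]<.225);d=c[m];print(nm,len(d),d.mean(0).round(4),np.median(d[:,2]).round(4))
E
python3 go.py
```

```text
0 3127 [ 0.00346062 -0.00021689  0.06089508] 0.0037949027299079914
1 497 [0.00893004 0.00078593 0.06065376] 0.002305751152021704
level [ 0.48506993 -0.00426923  0.093     ] 21
level on mat [ 0.49014071 -0.0129924   0.033     ] 73
top 54 [0.5739 0.1453 0.2033] 0.2034
top 57 [0.5798 0.2582 0.2042] 0.2046
scene 49 [0.5774 0.1433 0.2005] 0.2022
scene 42 [0.5821 0.2537 0.2003] 0.2005
now [ 0.4488 -0.2079  0.2869] [179.95   0.    87.48] F [ 0.12 -0.57  0.64] open 0.0379 t 42.7
```

View pics/t20b.png

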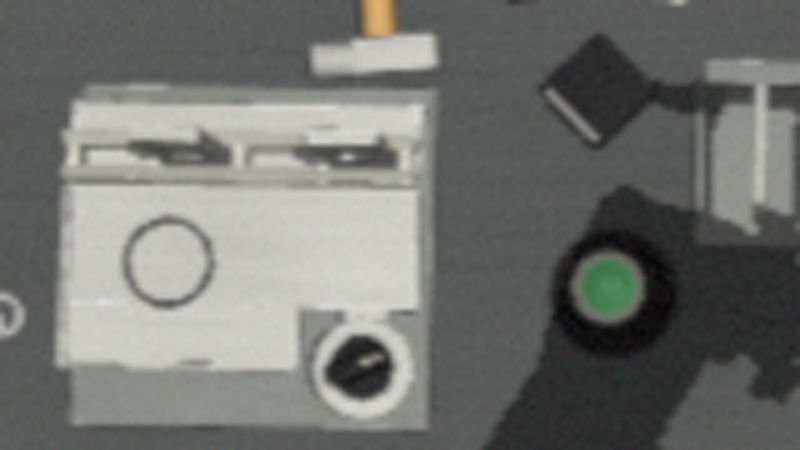

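View pics/s20b.png

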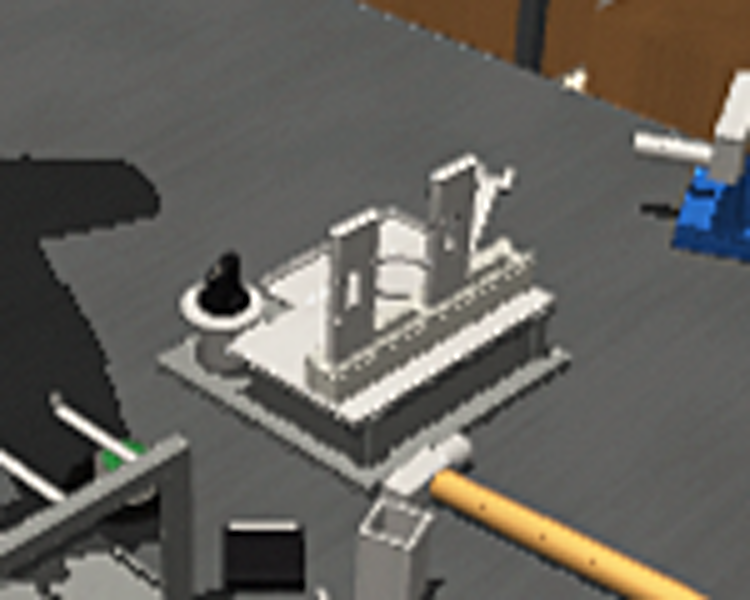

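```bash
python3 -c "
from bench import ctrl
print(ctrl.sign_off())"
```

```text
the job is handed in; nothing more can be done
None
```

The jig is levelled, both lugs stand in slots, and the bullseye level is back on its mat. I handed the job in at about 43 s of the 210 s; no verdict was reported.

- **Levelling:** I set the bullseye level on the ring and turned the knob about 155° clockwise in two grasps. Plate fits from the two cameras agreed on a tilt of about -0.005 rad with the level still on the ring. After the lugs were in, they gave about -0.003 rad (top) and -0.009 rad (scene). The limit is ±0.02.
- **Lugs:** Only two were on the rack, and they now stand upright in slots 2 and 0. Each met the floor at the expected height. Afterwards their tops measured about 0.203 m, within camera error of the 0.206 m expected. All four hooks are empty.
- **Bullseye level:** It sits flat on the mat, about 4 mm from the middle. I saw no sign of it being knocked.
- **Bystanders:** None looked moved in the pictures. I did not measure their positions at the end.
- **Arm:** It is retracted and touching nothing.

**Disagreements and slips:**
- The scene camera read positions about 2–5 mm different from the top camera and the arm. I went by the top camera, which agreed with the arm to 1–3 mm.
- On the first carry of the bullseye level the last joint reached the end of its range and the arm stopped short of the target. I turned the gripper the other way and carried on without harm.

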